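# Reset the tote divider and load two rails under the wire deck

## Robot

A 6-joint arm with a two-finger parallel gripper is mounted at the origin on the work surface. World frame = base frame: x ahead of the robot, y to its left, z up, the work surface at z = 0. Lengths are in m, angles in rad, forces in N, time in s.
With the tool pointing down it reaches from about 0.375 to 0.9 m from the base axis. Payload 3.1 kg.
Tool frame: the origin (TCP) lies at the very end of the fingers, on their centre line; the grasp point (between the pads) lies 19 mm behind it; z points along the fingers, y is the direction in which the jaws open and shut (so a half turn about z gives the same grasp; the last joint's range is limited). The gripper opens to 87 mm and grips with 3 to 60 N. Pads are 19 mm wide; open, the fingers measure 117 mm over their backs; the gripper's body (75 mm by 190 mm) begins 51 mm behind the grasp point.
Start: joints at [1.093, 0.527, 1.433, -0, 1.181, -0.178], TCP at [0.185, 0.597, 0.223] pointing down, gripper open.
Joint ranges: [-3.08, 3.08], [-0.75, 2.2], [0.22, 2.44], [-1.43, 4.57], [0, 2.65], [-2.85, 2.85]. Speed limits (rad/s): [2.79, 2.79, 3.14, 3.14, 3.14, 3.14].

## Interface

Orientations are given as a unit quaternion [x, y, z, w].
In Python, from rig import robot gives the robot as it stands. The module is installed in compiled form; this text tells all that it offers.
- The arm moves only by the tool send_rows, never from a script. Its argument "deltas" is a list of rows, each an object of numbers: "tx", "ty", "tz": the shift along the tool's x, y, z in cm; "rx", "ry", "rz": the turn, a rotation vector about the tool's x, y, z in rad. A call has 1 to 5 rows; each row is the pose to reach, as a shift and turn from the pose commanded when the call began, along the tool's axes at that moment; what a row does not reach only later rows make up. A row lasts 1/12 s, in which the tool goes at most 41.7 mm and 7.16 degrees, less where a joint would pass 70% of its speed; a pose out of reach is approached as far as the arm can. A call with a gripper value outside its range is refused whole. "claw" is the finger opening in cm, from 0 to 8.7, set as the call begins (left out, the last holds). The fingers move at their own pace and stop on an object; "squeeze" is the grip in N (left out, the last holds). Time passes only in rows, so rows that repeat a pose let the fingers close. It gives the time, the measured TCP pose, the force and the opening at its end, in the units of the state.
- robot.get_obs(): the state, without advancing time (a new reading comes with each control period).
- robot.camera(name): name is "side" or "top" or "wrist"; returns a dict with "color" (480x640x3 uint8, red, green, blue), "z_map" (480x640 float32, m along the optical axis (not along the pixel's ray), 0 where there is no reading), "intrinsics" (3x3 intrinsics, pixels), "R" (3x3) and "t" (3): a world point X has camera coordinates R X + t; the wrist camera has in their place "tool_from_camera" (4x4, takes a point from camera to tool coordinates, whose origin is the TCP and whose axes are the flange's). Camera axes: x right, y down, z forward; pixel columns grow to the right and rows downward; lengths in m; the calibration is good to about 2 mm. The wrist camera is an equidistant fisheye: a pixel r from the principal point sees the ray r / f radians off the axis. A picture is of the moment at which its call begins: read the wrist's pose just before it.
- robot.hand_in(): hands the job in, once; it reports no verdict.
Trained networks look in the newest picture that a camera, given by its name, has taken for a name from the list of things; names that differ only in an ending like _2 or _b are one class to them, and where a whole thing is asked for, a point or a joint stands for the part that bears it (a point fixed in the world has none). Each returns a list of dicts, best first, with "p" (0 to 1); they miss things now and then, are a little off and sometimes report something else, mostly with a low value. They report only what shows in the picture. A call takes as long as a camera call. They do not tell look-alikes from the thing itself.
- robot.outline_of(label, camera): "pixels" (480x640 bool, what is visible of it) and "xy" ([column, row] in pixels, amid what is visible of it).
- robot.tip_of(label, camera): "xy" ([column, row] in pixels: a listed point, or the origin of a listed thing).
The state is a dict: "time": time; "q": joint angles; "joint_velocities": joint speeds; "joint_torque": joint torques, N m; "position": TCP position; "tool_rot": TCP orientation; "ft_force": force on the tool from outside, world axes, zero at the start; "moment": the same for the moment, N m; "grip_width": finger opening in m.
Only numpy, scipy, OpenCV 4.12 (cv2) and the standard library are available. Lean on these libraries where they do the work, as an engineer would, in place of code of your own. Each camera call takes 0.05 s, during which the arm holds its last target.

## Task

Load the two steel rails lengthways and flat on their feet into the tote under the wire deck, the long one at the end marked by the wide card and the short one at the end marked by the narrow card, with the divider between them. Slide the divider by its tab to make room for the long rail, and finish with it pushed up snug against the long rail, so that this is held between divider and end wall with no play, without ramming it. Set the rails down rather than dropping them, leave both lying still, and leave everything else on the table where it is.

Things in the scene. Friction and masses are not known exactly. Their poses are not given: they have to be found in the camera images.
- tote_floor (a point): centre of the inner floor (6 mm above the table) of the grey tote, fixed under a small slate rack. Axes: y along the tote, x across it, away from the robot, z up. Inside 320 mm along y, 130 mm along x; walls 4 mm thick; front wall 40 mm high above the table, end and rear walls 60 mm; behind the rear wall a ledge 60 mm high, 46 mm deep, carries the cards.
- beam_mid (a point): middle of the front face, at the lower edge, of the rack's front beam: 252 mm above the table, 40 mm nearer the robot than the tote's centre line, along the tote's y (axes as the tote's); beam 30 mm high, 500 mm long; two posts stand 252 mm to either side, 50 and 130 mm behind the centre line. Behind it 6 mm wires run back 279 mm above the table. An upright gripper cannot get under: lean it back towards the robot 30 to 40 degrees.
- divider (a joint): position of the sliding divider along the tote's y, in m: 0 = mid-length, positive towards the tote's +y end, range -0.075 to +0.075. The divider is a white plate 6 mm thick across the whole tote, 53 mm high above the table; about 3 N of friction, and it stays where it is left.
- divider_tab (a point): middle of the divider's tab, 75 mm above the table: an upright tab 8 mm thick along y, 26 mm wide along x, its top 93 mm above the table, in the middle of the divider (above the tote's centre line). Axes as the tote's.
- wide_card_mid (a point): top of the wide paper card (120 x 38 mm, 3 mm thick), lying on the ledge behind one end of the tote: that end is for the long rail. Always 90 mm from the tote's middle along its y, on the +y or the -y side.
- narrow_card_mid (a point): top of the narrow paper card (45 x 38 mm), on the ledge at the other end: that end is for the short rail
- long_rail_center (a point): centre, half-way up, of the long rail: steel, 190 mm long along its y, 44 mm wide along x, foot 22 mm high, and in the middle an upright lug 12 mm thick along y, 36 mm wide along x, from 14 to 66 mm above its underside. The underside is 33 mm below this point. About 0.4 kg. It starts on the table to the left of the tote, foot down, its length within 30 degrees of the world y.
- short_rail_center (a point): centre, half-way up, of the short rail: as the long one in section and lug, but 100 mm long; about 0.26 kg. Starts likewise to the right of the tote.
- long_rail: the long rail; origin at the middle of its underside
- short_rail: the short rail; origin at the middle of its underside
- tape_roll: roll of tape, brown, 68 mm across, 25 mm high, lying flat in front of the tote
- angle_plate: bent steel plate 70 x 50 mm, 50 mm high, loose, to the left of the rack; origin under its base
- small_carton: closed carton 110 x 90 x 50 mm high, near the robot on the left; origin at its underside
- jar: jar 64 mm across, 85 mm high, right of the rack; origin at its underside
- spanner: spanner 170 mm long lying in front of the tote
Things that resemble listed ones, but are neither listed nor needed, are in the scene too. What is shaped like the short_rail but purple is not meant.

How it is judged:
By the outcome, as a careful person would: the job done as asked, in the order asked, and still so for the second after the job is handed in, with the robot touching nothing.
It also fails if it takes over 72 s, if anything falls off the work surface, if the arm or the gripper's body presses on something with over 40 N, if the wrist force passes 120 N, or if a joint passes its speed limit or range.

## Working session

There is one attempt and no reset: what is moved stays moved. The work goes in short steps, Python scripts to look and compute and a tool call to move; the robot and the scene stay as the last step left them, time stands still between calls to the robot, and variables do not carry over. Pictures are saved under pics/ and viewed, and the job is handed in when it is done.

Besides the shell and the picture viewer there is one more tool, called after "Emit:" as a command line: name --argument value ..., lists and objects as JSON in quotes. send_rows: Moves the arm, as the interface text tells. Its arguments: {"type":"object","properties":{"deltas":{"type":"array","items":{"type":"object","properties":{"tx":{"type":"number"},"ty":{"type":"number"},"tz":{"type":"number"},"rx":{"type":"number"},"ry":{"type":"number"},"rz":{"type":"number"}}}},"claw":{"type":"number"},"squeeze":{"type":"number"}},"required":["deltas"]}

```bash
mkdir -p pics; ls
cat > h.py <<'E'
import numpy as np, cv2
from rig import robot
from scipy.spatial.transform import Rotation as Rn
def cam(n):
    c=robot.camera(n); return c
def save(c,fn): cv2.imwrite('pics/'+fn, c['color'][:,:,::-1])
def px2w(c,uv,z=None,depth=None):
    K=c['intrinsics'];R=c['R'];t=np.array(c['t'])
    ray=np.linalg.inv(K)@np.array([uv[0],uv[1],1.0])
    o=-R.T@t; d=R.T@ray
    if z is not None: s=(z-o[2])/d[2]
    else:
        s=depth if depth is not None else c['z_map'][int(round(uv[1])),int(round(uv[0]))]
    return o+s*d
def w2px(c,X):
    p=c['intrinsics']@(c['R']@np.array(X)+c['t']); return p[:2]/p[2]
E
python3 - <<'E'
from h import *
o=robot.get_obs(); print(o)
for n in ('side','top','wrist'):
    c=cam(n); save(c,n+'0.png')
    if n!='wrist':print(n,c['intrinsics'],c['R'],c['t'])
    else: print(c['intrinsics'],c['tool_from_camera'])
    for l in ['tote_floor','beam_mid','divider_tab','wide_card_mid','narrow_card_mid','long_rail_center','short_rail_center','tape_roll','spanner','jar','angle_plate','small_carton']:
        r=robot.tip_of(l,n)
        print(n,l,[(np.round(x['xy'],1).tolist(),round(float(x['p']),2)) for x in r][:3])
E
```

```text
pics
{'time': 0.0, 'q': array([ 1.09251185e+00,  5.28478274e-01,  1.43392912e+00, -2.43886376e-05,
        1.18137480e+00, -1.78506796e-01]), 'joint_velocities': array([-0.00090762, -0.0001627 , -0.00211999, -0.00081296, -0.00073218,
       -0.00093109]), 'joint_torque': array([ 4.27174145e-04, -4.40038848e+01, -1.76591957e+01,  6.34618755e-02,
        5.82816044e-02, -1.77413253e-04]), 'position': array([0.18420202, 0.59646055, 0.22155566]), 'tool_rot': array([ 1.49323541e-01,  9.88787784e-01, -1.03990411e-03, -3.42417064e-04]), 'ft_force': array([-0.96978197, -0.82778264, -0.12441771]), 'moment': array([0.04232033, 0.03446558, 0.02104923]), 'grip_width': 0.087220031725392}
side [[433.36120352   0.         316.97112311]
 [  0.         433.36120352 249.33823643]
 [  0.           0.           1.        ]] [[ 0.90347828 -0.42843674 -0.01299862]
 [-0.31972854 -0.65341886 -0.68616139]
 [ 0.28548321  0.62408794 -0.7273332 ]] [-0.53957042  0.27136227  1.09580687]
side tote_floor [([329.7, 257.0], 0.88)]
side beam_mid [([317.9, 200.4], 0.72)]
side divider_tab [([328.6, 242.0], 0.74), ([257.
[... 1392 characters left out ...]
7], 0.92)]
top small_carton [([169.6, 326.4], 0.71)]
[[371.64829954   0.         320.25100364]
 [  0.         371.64829954 240.54718029]
 [  0.           0.           1.        ]] [[-4.01900374e-04 -9.66595223e-01 -2.56307458e-01  7.06875639e-02]
 [ 9.99999634e-01 -5.82072004e-04  6.27089795e-04  9.09878421e-05]
 [-7.55331395e-04 -2.56307112e-01  9.66595103e-01 -1.62282926e-01]
 [ 0.00000000e+00  0.00000000e+00  0.00000000e+00  1.00000000e+00]]
wrist tote_floor []
wrist beam_mid []
wrist divider_tab []
wrist wide_card_mid []
wrist narrow_card_mid []
wrist long_rail_center []
wrist short_rail_center []
wrist tape_roll []
wrist spanner []
wrist jar []
wrist angle_plate []
wrist small_carton []
```

View pics/side0.png

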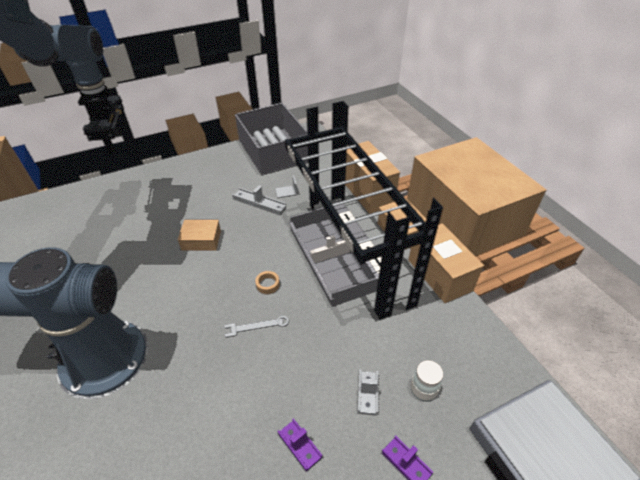

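View pics/top0.png

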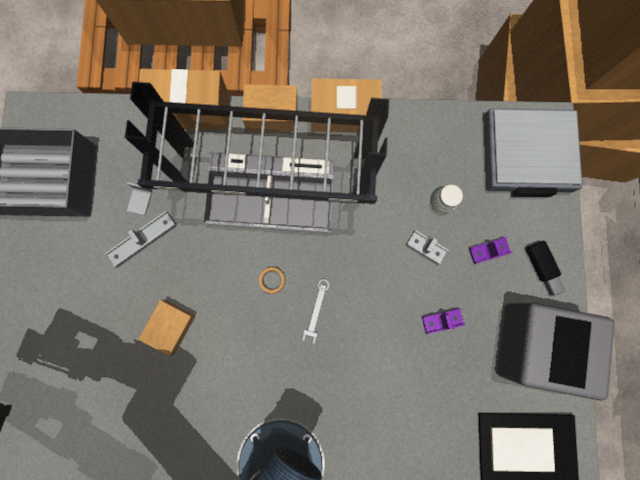

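View pics/wrist0.png

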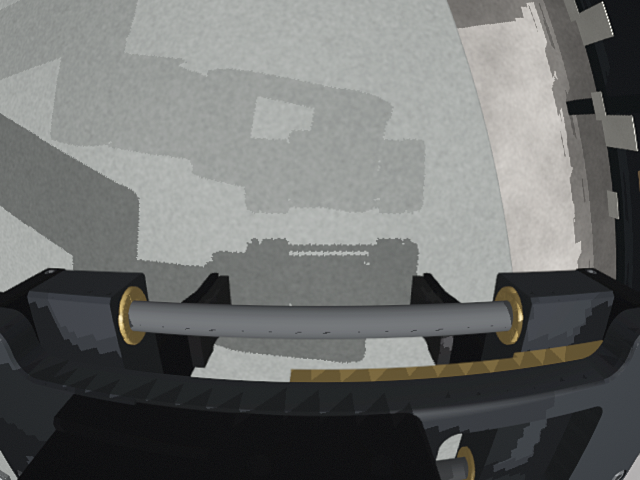

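```bash
cat > m1.py <<'E'
from h import *
T=cam('top');S=None
def out(l,n,c,near=None):
    r=robot.outline_of(l,n)
    if near is not None: r=[x for x in r if np.hypot(*(np.array(x['xy'])-near))<40]
    return r[0] if r else None
def cloud(c,m):
    v,u=np.nonzero(m&(c['z_map']>0)); d=c['z_map'][v,u]
    P=np.linalg.inv(c['intrinsics'])@np.stack([u,v,np.ones_like(u)])*d
    return (c['R'].T@(P-np.array(c['t'])[:,None])).T
def rail(n,c,l,near):
    r=out(l,n,c,near)
    if r is None: print(n,l,'none');return
    P=cloud(c,r['pixels']); 
    foot=P[(P[:,2]>.012)&(P[:,2]<.03)]; lug=P[(P[:,2]>.05)&(P[:,2]<.08)]
    rect=cv2.minAreaRect((foot[:,:2]*1000).astype(np.float32))
    lr=cv2.minAreaRect((lug[:,:2]*1000).astype(np.float32)) if len(lug)>3 else None
    print(n,l,round(r['p'],2),len(foot),len(lug),'footrect',rect,'lug',lr, lug.mean(0) if len(lug) else 0)
rail('top',T,'long_rail',(140,240)); rail('top',T,'short_rail',(427,247))
for l,uv,z in [('tote_floor',(268.2,203.3),.006),('beam_mid',(261,197.3),.252),('div_tab',(266.4,198.1),.075),('wide',(307.5,164.4),.063),('narrow',(240.2,160.6),.063),('long',(138.8,240.2),.033),('short',(425.5,246.3),.033)]:
    print(l,px2w(T,uv,z))
S=cam('side')
rail('side',S,'long_rail',(257,196)); rail('side',S,'short_rail',(367,390))
for l,uv,z in [('tote_floor',(329.7,257),.006),('beam_mid',(317.9,200.4),.252),('div_tab',(328.6,242.0),.075),('wide',(373.5,257.6),.063),('narrow',(350.5,219.2),.063),('long',(256.9,195.5),.033),('short',(366.4,386.2),.033)]:
    print(l,px2w(S,uv,z))
def crop(c,x0,y0,x1,y1,s,fn):
    cv2.imwrite('pics/'+fn,cv2.resize(c['color'][y0:y1,x0:x1,::-1],None,fx=s,fy=s,interpolation=cv2.INTER_CUBIC))
crop(T,100,80,400,280,2.6,'top1.png'); crop(S,220,90,450,330,2.4,'side1.png')
np.savez('cams.npz',**{f'{n}_{k}':c[k] for n,c in (('top',T),('side',S)) for k in ('color','z_map','intrinsics','R','t')})
print(robot.get_obs()['time'])
E
python3 m1.py
```

```text
top long_rail 0.84 979 90 footrect ((561.4737548828125, 385.98114013671875), (47.28704833984375, 190.28982543945312), 37.3929557800293) lug ((559.8843994140625, 384.84185791015625), (34.53533935546875, 13.08094310760498), 37.0810661315918) [0.55964423 0.38303915 0.06283754]
top short_rail 0.56 483 85 footrect ((553.009033203125, -372.1926574707031), (99.33792114257812, 45.4288215637207), 58.68196487426758) lug ((552.455810546875, -371.8704833984375), (12.494772911071777, 36.825965881347656), 59.45626449584961) [ 0.55220759 -0.37112215  0.06376483]
tote_floor [0.66471399 0.05064504 0.006     ]
beam_mid [0.6220583  0.04217381 0.252     ]
div_tab [0.66259974 0.04883239 0.075     ]
wide [ 0.75738829 -0.05410206  0.063     ]
narrow [0.76427253 0.12153213 0.063     ]
long [0.55417561 0.38151001 0.033     ]
short [ 0.55156242 -0.36582679  0.033     ]
side long_rail 0.93 521 59 footrect ((556.4151000976562, 383.07122802734375), (50.838260650634766, 191.8297882080078), 38.179439544677734) lug ((555.7703247070312, 383.6535949707031), (41.05506896972656, 14.663661003112793), 40.28614044189453) [0.55575669 0.38061457 0.06149128]
side short_rail 0.7 520 130 footrect ((547.9854125976562, -374.13031005859375), (100.78408813476562, 42.61018371582031), 59.650691986083984) lug ((549.0067749023438, -374.44635009765625), (13.510573387145996, 34.56022644042969), 60.84305953979492) [ 0.54773659 -0.3759567   0.06342143]
tote_floor [0.66317505 0.04901104 0.006     ]
beam_mid [0.62194555 0.03893142 0.252     ]
div_tab [0.65803919 0.04716373 0.075     ]
wide [ 0.7502406  -0.05386874  0.063     ]
narrow [0.76807899 0.11610883 0.063     ]
long [0.55598802 0.38866643 0.033     ]
short [ 0.54827254 -0.36977965  0.033     ]
2.25
```

View pics/top1.png

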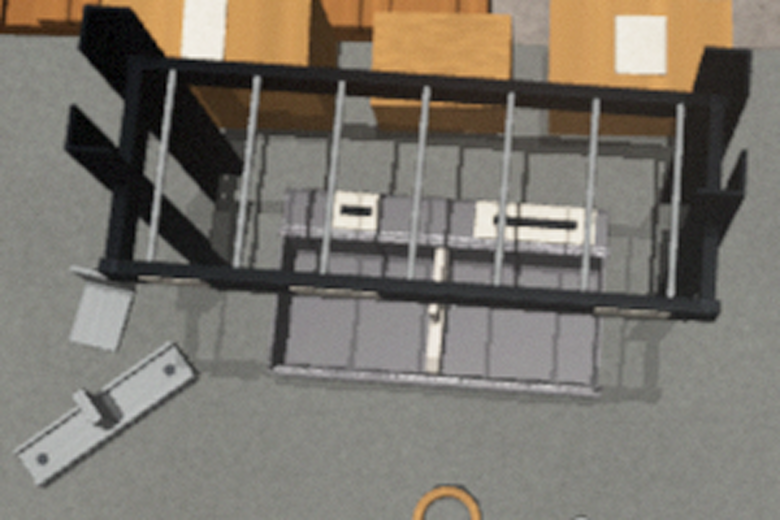

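View pics/side1.png

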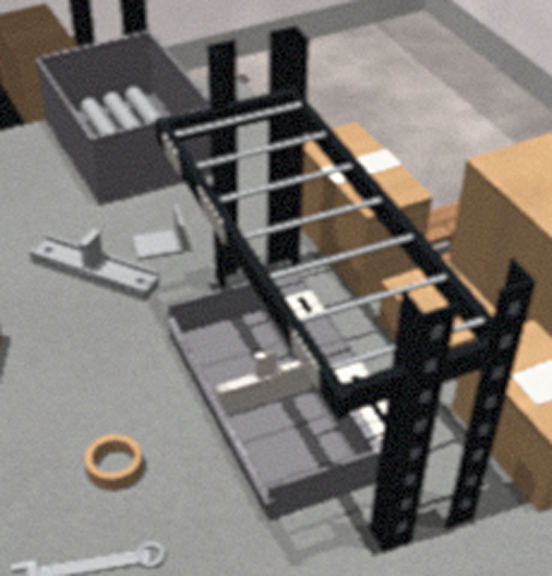

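```bash
cat > m2.py <<'E'
from h import *
D=np.load('cams.npz')
C={n:{k:D[f'{n}_{k}'] for k in ('color','z_map','intrinsics','R','t')} for n in ('top','side')}
from m1c import cloud
for n in C:
    c=C[n]; P=cloud(c,np.ones((480,640),bool))
    W=P[(P[:,0]>.55)&(P[:,0]<.64)&(abs(P[:,1]-.05)<.2)&(P[:,2]>.025)&(P[:,2]<.05)]
    l=cv2.fitLine((W[:,:2]).astype(np.float32),cv2.DIST_HUBER,0,.01,.001).ravel()
    print(n,'front wall',len(W),'slope dx/dy',l[0]/l[1],'x at y=.05',l[2]+(0.05-l[3])*l[0]/l[1],W[:,1].min(),W[:,1].max())
    B=P[(P[:,0]>.57)&(P[:,0]<.67)&(abs(P[:,1]-.05)<.26)&(P[:,2]>.24)&(P[:,2]<.3)]
    B=B[np.abs(B[:,2]-.275)<.03]
    l=cv2.fitLine((B[:,:2]).astype(np.float32),cv2.DIST_HUBER,0,.01,.001).ravel()
    print(n,'beam',len(B),'slope',l[0]/l[1],'x at y=.05',l[2]+(0.05-l[3])*l[0]/l[1],np.percentile(B[:,1],[0,1,99,100]),np.percentile(B[:,2],[5,50,95]))
    E=P[(P[:,0]>.6)&(P[:,0]<.75)&(P[:,2]>.05)&(P[:,2]<.07)]
    for lo,hi in ((.19,.24),(-.14,-.09)):
        e=E[(E[:,1]>lo)&(E[:,1]<hi)]; print(n,'end',len(e),e.mean(0) if len(e) else '')
    d=P[(P[:,0]>.59)&(P[:,0]<.74)&(abs(P[:,1]-.05)<.05)&(P[:,2]>.04)&(P[:,2]<.11)]
    t=d[d[:,2]>.07]; print(n,'div',len(d),d.mean(0),'tab',len(t),t.mean(0) if len(t) else '')
    F=P[(P[:,0]>.59)&(P[:,0]<.74)&(abs(P[:,1]-.05)<.1)&(P[:,2]<.015)]; print('floorz',np.median(F[:,2]))
    o=c['R'].T@c['t']; print('camera at',-o)
E
cat > m1c.py <<'E'
import numpy as np
def cloud(c,m):
    v,u=np.nonzero(m&(c['z_map']>0)); d=c['z_map'][v,u]
    P=np.linalg.inv(c['intrinsics'])@np.stack([u,v,np.ones_like(u)])*d
    return (c['R'].T@(P-np.array(c['t'])[:,None])).T
E
python3 m2.py
python3 - <<'E'
from h import *
D=np.load('cams.npz');c={k:D['top_'+k] for k in('intrinsics','R','t','z_map')}
a=px2w(c,(205,222.3),.04);b=px2w(c,(330.8,230.8),.04);print(a,b,(b-a)[0]/(b-a)[1])
E
```

```text
top front wall 543 slope dx/dy 0.057576336 x at y=.05 0.5977462 -0.11590001264649298 0.21701102428654842
top beam 2613 slope 0.051505096 x at y=.05 0.630346 [-0.20064855 -0.19659627  0.29229171  0.29853081] [0.25856737 0.28079448 0.28411689]
top end 142 [0.6881478  0.20653836 0.05803105]
top end 154 [ 0.70510672 -0.11003165  0.06012656]
top div 442 [0.68020047 0.04679112 0.05556658] tab 25 [0.658603   0.04788353 0.0876274 ]
floorz 0.005555775406100274
camera at [ 0.39655665 -0.06682407  1.1939793 ]
side front wall 552 slope dx/dy 0.06705025 x at y=.05 0.597479 -0.11923709822337758 0.21611549943672934
side beam 1852 slope 0.024999177 x at y=.05 0.62775403 [-0.20396691 -0.20214327  0.28816163  0.30052399] [0.25626286 0.28079    0.28466974]
side end 124 [0.65854547 0.20676394 0.05693362]
side end 214 [ 0.6789694  -0.11311816  0.05809929]
side div 353 [0.64723173 0.04604997 0.05770438] tab 69 [0.66124628 0.04466014 0.08487157]
floorz 0.006908970661164539
camera at [ 0.26141796 -0.73773842  0.97620136]
[0.60338473 0.21022968 0.04      ] [ 0.58690274 -0.1178569   0.04      ] 0.05023669763743147
```

```bash
cat > p.py <<'E'
from h import *
from m1c import cloud
A=0.055; C0=np.array([.664,.049,0.]); EX=np.array([np.cos(A),-np.sin(A),0]); EY=np.array([np.sin(A),np.cos(A),0])
def tote(x,y,z): return C0+EX*x+EY*y+np.array([0,0,z])   # z above table
def totexy(p): d=np.array(p)-C0; return np.array([d@EX,d@EY,p[2]])
def pose(h,th):
    h=np.array(h,float); h[2]=0 if len(h)>2 else 0; h/=np.linalg.norm(h); Z=np.array([0,0,1.])
    z=np.sin(th)*h-np.cos(th)*Z; x=-np.cos(th)*h-np.sin(th)*Z
    return np.stack([x,np.cross(z,x),z],1)
def go(grasp,R,o=None,from_=None):
    """grasp point target -> delta in tool axes; from_=(pos,R) commanded"""
    tcp=np.array(grasp)+R[:,2]*.019
    if from_ is None:
        o=o or robot.get_obs(); p0=o['position'];R0=Rn.from_quat(o['tool_rot']).as_matrix()
    else: p0,R0=from_
    d=R0.T@(tcp-p0)*100; r=Rn.from_matrix(R0.T@R).as_rotvec()
    print('t',np.round(d,2),'r',np.round(r,4),'rows>=',round(max(np.linalg.norm(d)/4.17,np.degrees(np.linalg.norm(r))/7.16),1))
    return tcp,R
E
python3 - <<'E'
from p import *
D=np.load('cams.npz')
c={k:D['top_'+k] for k in('intrinsics','R','t','z_map')}
f=lambda u,v:px2w(c,(100+u/2.6,80+v/2.6),.022)
q=[f(15,450),f(175,342),f(197,375),f(40,487)]
for a in q: print(a.round(4))
for a,b in((0,1),(3,2)): d=q[b]-q[a];print(np.linalg.norm(d),np.degrees(np.arctan2(d[0],-d[1])))
print('centre',sum(q)/4)
R=pose(EX,np.radians(38))
w=go(tote(-.13,0,.14),R); 
w=go(tote(-.13,-.002,.078),R,from_=w); w=go(tote(0,-.002,.078),R,from_=w)
E
```

```text
[0.5201 0.4694 0.022 ]
[0.6338 0.3159 0.022 ]
[0.6    0.2914 0.022 ]
[0.4833 0.4414 0.022 ]
0.1910292535263244 36.50877948178865
0.190011468811532 37.88401518840309
centre [0.55931547 0.37953593 0.022     ]
t [-50.52 -41.07   9.75] r [-0.0812 -0.6599 -0.2357] rows>= 15.8
t [ 3.82 -0.2   4.89] r [0. 0. 0.] rows>= 1.5
t [-10.24   0.     8.  ] r [0. 0. 0.] rows>= 3.1
```

Emit:
send_rows --deltas '[{"tx":-50.5,"ty":-41.1,"tz":9.75,"rx":-0.081,"ry":-0.66,"rz":-0.236},{"tx":-50.5,"ty":-41.1,"tz":9.75,"rx":-0.081,"ry":-0.66,"rz":-0.236},{"tx":-50.5,"ty":-41.1,"tz":9.75,"rx":-0.081,"ry":-0.66,"rz":-0.236},{"tx":-50.5,"ty":-41.1,"tz":9.75,"rx":-0.081,"ry":-0.66,"rz":-0.236},{"tx":-50.5,"ty":-41.1,"tz":9.75,"rx":-0.081,"ry":-0.66,"rz":-0.236}]' --claw 4.0

```text
time: 2.67
position: [0.2922, 0.4348, 0.194]
tool_rot: [0.049, 0.961, -0.009, 0.273]
ft_force: [0.9, -1.3, -0.7]
grip_width: 0.0616
```

Run:
```python
from p import *
o=robot.get_obs();print(o['position'],o['q'],o['time'])
w=go(tote(-.13,0,.14),pose(EX,np.radians(38)))
```

```text
[0.29217764 0.43479619 0.19400248] [ 1.04443711  0.43781013  1.89489879 -0.80193691  0.72262724  0.16925977] 2.6667
t [-21.22 -35.29  20.83] r [-0.0175 -0.1092 -0.0418] rows>= 11.1
```

Emit:
send_rows --deltas '[{"tx":-20,"ty":-33,"tz":19.5,"rx":-0.01,"ry":-0.08,"rz":-0.03},{"tx":-20,"ty":-33,"tz":19.5,"rx":-0.01,"ry":-0.08,"rz":-0.03},{"tx":-20,"ty":-33,"tz":19.5,"rx":-0.01,"ry":-0.08,"rz":-0.03},{"tx":-20,"ty":-33,"tz":19.5,"rx":-0.01,"ry":-0.08,"rz":-0.03},{"tx":-20,"ty":-33,"tz":19.5,"rx":-0.01,"ry":-0.08,"rz":-0.03}]'

```text
time: 3.08
position: [0.4025, 0.2737, 0.1693]
tool_rot: [0.037, 0.952, -0.013, 0.303]
ft_force: [2.1, 0.9, 2.1]
grip_width: 0.0405
```

Run:
```python
from p import *
o=robot.get_obs();print(o['position'],o['q'],o['time'])
w=go(tote(-.13,0,.14),pose(EX,np.radians(38)))
```

```text
[0.40249978 0.27374158 0.16932409] [ 0.59687047  0.41859543  2.16523904 -1.43137402  0.37507024  0.42756339] 3.0833
t [-10.46 -20.63  12.91] r [-0.0162 -0.0476 -0.0164] rows>= 6.4
```

```bash
cat > fk.py <<'E'
import numpy as np
from scipy.spatial.transform import Rotation as Rn
rz=lambda a:Rn.from_euler('z',a).as_matrix(); ry=lambda a:Rn.from_euler('y',a).as_matrix()
data=[([1.09251185,.528478274,1.43392912,-2.44e-5,1.1813748,-.178506796],[0.18420202,0.59646055,0.22155566],[.149323541,.988787784,-.00103990411,-.000342417064]),
([1.04443711,.43781013,1.89489879,-.80193691,.72262724,.16925977],[0.29217764,0.43479619,0.19400248],[0.049,0.961,-0.009,0.273]),
([.59687047,.41859543,2.16523904,-1.43137402,.37507024,.42756339],[0.40249978,0.27374158,0.16932409],[0.037,0.952,-0.013,0.303])]
def Rs(q,s3=1,s5=1):
    R0=rz(q[0]);R1=R0@ry(q[1]);R2=R1@ry(q[2]);R4=R2@rz(s3*q[3])@ry(q[4]);return R0,R1,R2,R4@rz(s5*q[5])
E
python3 - <<'E'
from fk import *
for s3 in(1,-1):
  for s5 in (1,-1):
    print(s3,s5,[np.round(Rn.from_matrix(Rs(q,s3,s5)[3].T@Rn.from_quat(r).as_matrix()).as_rotvec(),3).tolist() for q,p,r in data])
A=[];b=[]
for q,p,r in data:
    R0,R1,R2,_=Rs(q);RT=Rn.from_quat(r).as_matrix()
    A.append(np.c_[R0[:,0],R0[:,2],R1[:,2],R2[:,0],R2[:,2],RT[:,2]]);b+=list(p)
A=np.vstack(A);print(np.linalg.lstsq(A,np.array(b),rcond=None),'\n',np.linalg.svd(A)[1])
E
```

```text
1 1 [[-0.0, 0.0, 1.571], [-0.001, 0.001, 1.571], [0.0, -0.001, 1.572]]
1 -1 [[-0.0, 0.0, 1.214], [-0.001, 0.001, 1.909], [0.001, -0.001, 2.427]]
-1 1 [[0.0, -0.0, 1.571], [0.574, -0.81, 0.231], [0.277, -0.743, -1.209]]
-1 -1 [[0.0, -0.0, 1.214], [0.71, -0.709, 0.541], [0.528, -0.53, -0.396]]
(array([ 0.00863657, -0.38398458,  0.81796734, -0.02143161,  0.19956921,
        0.0454111 ]), array([0.01276927]), np.int32(6), array([3.27814063, 2.5593235 , 0.7127861 , 0.37125384, 0.23994277,
       0.01382891])) 
 [3.27814063 2.5593235  0.7127861  0.37125384 0.23994277 0.01382891]
```

Run:
```python
from fk import *
from rig import robot
o=robot.get_obs();print(o['time'],o['q'],o['position'])
def fit(cols):
    A=[];b=[]
    for q,p,r in data:
        R0=rz(q[0]);R1=R0@ry(q[1]);R2=R1@ry(q[2]);R3=R2@rz(q[3]);R4=R3@ry(q[4])
        M={'0':R0,'1':R1,'2':R2,'3':R3,'4':R4}
        A.append(np.stack([M[c[0]][:,'xyz'.index(c[1])] for c in cols],1));b+=list(p)
    A=np.vstack(A);x,res,rk,s=np.linalg.lstsq(A,np.array(b),rcond=None)
    print(dict(zip(cols,x.round(3))),np.abs(A@x-b).max().round(4),s.min().round(3))
fit(['0z','1z','2z','4z']);fit(['0z','0y','1z','2z','4z']);fit(['0z','1z','2z','4z','4x']);fit(['0z','1z','2z','2y','4z']);fit(['0z','1z','2z','3x','4z']);fit(['0z','1z','2z','3x','4z','4x'])
fit(['0z','1x','1z','2z','4z']);fit(['0x','0z','1z','2z','4z','4x']);fit(['0z','1z','2x','2z','4z','4x'])
```

```text
3.0833 [ 0.59687047  0.41859543  2.16523904 -1.43137402  0.37507024  0.42756339] [0.40249978 0.27374158 0.16932409]
{'0z': np.float64(-0.375), '1z': np.float64(0.843), '2z': np.float64(0.212), '4z': np.float64(0.054)} 0.1014 0.124
{'0z': np.float64(0.043), '0y': np.float64(0.088), '1z': np.float64(0.61), '2z': np.float64(0.307), '4z': np.float64(0.222)} 0.032 0.106
{'0z': np.float64(-0.229), '1z': np.float64(0.746), '2z': np.float64(0.212), '4z': np.float64(0.116), '4x': np.float64(-0.041)} 0.098 0.083
{'0z': np.float64(0.043), '1z': np.float64(0.61), '2z': np.float64(0.307), '2y': np.float64(0.088), '4z': np.float64(0.222)} 0.032 0.106
{'0z': np.float64(-0.354), '1z': np.float64(0.832), '2z': np.float64(0.196), '3x': np.float64(-0.026), '4z': np.float64(0.093)} 0.0966 0.123
{'0z': np.float64(-0.26), '1z': np.float64(0.768), '2z': np.float64(0.206), '3x': np.float64(-0.009), '4z': np.float64(0.113), '4x': np.float64(-0.03)} 0.0972 0.062
{'0z': np.float64(-0.225), '1x': np.float64(0.067), '1z': np.float64(0.704), '2z': np.float64(0.217), '4z': np.float64(0.046)} 0.0982 0.047
{'0x': np.float64(0.015), '0z': np.float64(-0.212), '1z': np.float64(0.721), '2z': np.float64(0.21), '4z': np.float64(0.111), '4x': np.float64(-0.039)} 0.0974 0.056
{'0z': np.float64(-0.246), '1z': np.float64(0.75), '2x': np.float64(-0.007), '2z': np.float64(0.208), '4z': np.float64(0.109), '4x': np.float64(-0.039)} 0.0973 0.074
```

```bash
sed -i 's/^def Rs/def fit(cols,pr=1):\n    A=[];b=[]\n    for q,p,r in data:\n        R0=rz(q[0]);R1=R0@ry(q[1]);R2=R1@ry(q[2]);R3=R2@rz(q[3]);R4=R3@ry(q[4])\n        M={"0":R0,"1":R1,"2":R2,"3":R3,"4":R4}\n        A.append(np.stack([M[c[0]][:,"xyz".index(c[1])] for c in cols],1));b+=list(p)\n    A=np.vstack(A);x,res,rk,s=np.linalg.lstsq(A,np.array(b),rcond=None)\n    print({k:round(float(v),4) for k,v in zip(cols,x)},np.abs(A@x-b).max().round(4),s.min().round(3)); return x\ndef Rs/' fk.py
python3 - <<'E'
from fk import *
fit(['0z','0y','1z','2z','3y','4z']);fit(['0y','1z','2z','3y','4z']);fit(['0z','0y','1z','2z','4z','4x']);fit(['0z','0y','1z','2z','3x','4z']);fit(['0z','0y','1z','2x','2z','4z']);fit(['0x','0z','0y','1z','2z','4z'])
E
```

```text
{'0z': -0.1082, '0y': 0.0597, '1z': 0.7536, '2z': 0.2445, '3y': 0.0462, '4z': 0.2229} 0.017 0.09
{'0y': 0.0695, '1z': 0.6749, '2z': 0.2819, '3y': 0.0384, '4z': 0.241} 0.0178 0.413
{'0z': -0.0485, '0y': 0.0921, '1z': 0.6725, '2z': 0.3114, '4z': 0.1823, '4x': 0.0319} 0.0262 0.082
{'0z': 0.0834, '0y': 0.1064, '1z': 0.5847, '2z': 0.3637, '3x': 0.0597, '4z': 0.1673} 0.0172 0.105
{'0z': 0.2742, '0y': 0.111, '1z': 0.588, '2x': 0.1141, '2z': 0.3917, '4z': 0.3055} 0.0 0.093
{'0x': -0.3108, '0z': -0.3477, '0y': 0.1093, '1z': 1.1666, '2z': 0.3666, '4z': 0.2992} 0.0074 0.055
```

```bash
cat >> fk.py <<'E'
PC=['0z','0y','1z','2x','2z','4z']
PV=[.2742,.111,.588,.1141,.3917,.3055]
from scipy.optimize import least_squares
LO=np.array([-3.08,-.75,.22,-1.43,0,-2.85]);HI=np.array([3.08,2.2,2.44,4.57,2.65,2.85])
def fk(q):
    R0=rz(q[0]);R1=R0@ry(q[1]);R2=R1@ry(q[2]);R3=R2@rz(q[3]);R4=R3@ry(q[4])
    p=PV[0]*R0[:,2]+PV[1]*R0[:,1]+PV[2]*R1[:,2]+PV[3]*R2[:,0]+PV[4]*R2[:,2]+PV[5]*R4[:,2]
    return p,R4@rz(q[5]+np.pi/2)
def ik(p,R,q0s=None):
    best=None
    if q0s is None:
        b=np.arctan2(p[1],p[0])
        q0s=[[b-.2,.5,1.5,s,e,f] for s in(0,-1,1,2.5,3.5) for e in(.3,1) for f in(0,1.5,-1.5)]
    for q0 in q0s:
        def f(q):
            pp,RR=fk(q);return np.r_[(pp-p)*5,Rn.from_matrix(RR.T@R).as_rotvec()]
        s=least_squares(f,np.clip(q0,LO+1e-3,HI-1e-3),bounds=(LO,HI))
        if s.cost<1e-8:
            m=np.min(np.minimum(s.x-LO,HI-s.x)[[1,2,3,5]])
            yield s.x,m
def allik(p,R):
    r={}
    for x,m in ik(p,R): r[tuple(x.round(2))]=round(float(m),2)
    return r
E
python3 - <<'E'
from fk import *
from p import *
print([np.abs(fk(q)[0]-p).max().round(4) for q,p,r in data])
for th in(30,35,38,40):
  for x,y,z in((-.13,0,.14),(-.1,0,.078),(0,0,.078),(0,.05,.078),(-.1,-.065,.1),(0,-.065,.054),(0,.098,.054)):
    R=pose(EX,np.radians(th));g=tote(x,y,z)
    print(th,x,y,z,allik(g+R[:,2]*.019,R))
E
```

```text
[np.float64(0.0), np.float64(0.0), np.float64(0.0)]
30 -0.13 0 0.14 {(np.float64(-0.12), np.float64(0.52), np.float64(2.12), np.float64(1.99), np.float64(0.04), np.float64(2.67)): 0.18}
30 -0.1 0 0.078 {(np.float64(-0.12), np.float64(0.68), np.float64(2.08), np.float64(2.92), np.float64(0.14), np.float64(1.74)): 0.36}
30 0 0 0.078 {(np.float64(-0.1), np.float64(0.72), np.float64(1.83), np.float64(0.36), np.float64(0.07), np.float64(-1.97)): 0.61}
30 0 0.05 0.078 {(np.float64(-0.01), np.float64(0.73), np.float64(1.8), np.float64(-0.26), np.float64(0.09), np.float64(-1.27)): 0.64}
30 -0.1 -0.065 0.1 {(np.float64(-0.28), np.float64(0.62), np.float64(2.09), np.float64(2.22), np.float64(0.14), np.float64(2.3)): 0.35}
30 0 -0.065 0.054 {}
30 0 0.098 0.054 {(np.float64(0.08), np.float64(0.78), np.float64(1.77), np.float64(-0.78), np.float64(0.1), np.float64(-0.68)): 0.65}
35 -0.13 0 0.14 {(np.float64(-0.13), np.float64(0.54), np.float64(2.18), np.float64(2.93), np.float64(0.19), np.float64(1.72)): 0.26}
35 -0.1 0 0.078 {(np.float64(-0.12), np.float64(0.71), np.float64(2.13), np.float64(3.02
[... 1880 characters left out ...]
t64(0.49), np.float64(1.6)): 0.25}
40 0 0 0.078 {(np.float64(-0.11), np.float64(0.76), np.float64(1.94), np.float64(3.0), np.float64(0.26), np.float64(1.66)): 0.5}
40 0 0.05 0.078 {(np.float64(-0.0), np.float64(0.76), np.float64(1.91), np.float64(3.29), np.float64(0.23), np.float64(1.47)): 0.53}
40 -0.1 -0.065 0.1 {(np.float64(-0.3), np.float64(0.69), np.float64(2.2), np.float64(2.78), np.float64(0.46), np.float64(1.7)): 0.24}
40 0 -0.065 0.054 {(np.float64(-0.25), np.float64(0.81), np.float64(1.96), np.float64(2.76), np.float64(0.34), np.float64(1.79)): 0.48}
40 0 0.098 0.054 {(np.float64(0.09), np.float64(0.82), np.float64(1.87), np.float64(3.52), np.float64(0.26), np.float64(1.32)): 0.57}
```

Emit:
send_rows --deltas '[{"tz":-1.0},{"tz":-2.0}]'

```text
schema error: expected keys tx, ty, tz, rx, ry, rz
```

```bash
cat > plan.py <<'E'
from fk import *
from p import *
def path(q0,q1,N):
    q0=np.array(q0);q1=np.array(q1);P=[fk(q0+(q1-q0)*k/N) for k in range(N+1)]
    for k in range(N):
        (a,A),(b,B)=P[k],P[k+1]
        print(k+1,'t',np.round(A.T@(b-a)*100,1),'r',np.round(Rn.from_matrix(A.T@B).as_rotvec(),3),'rot',np.degrees(np.linalg.norm(Rn.from_matrix(A.T@B).as_rotvec())).round(1),'at',b.round(3))
E
python3 - <<'E'
from plan import *
o=robot.get_obs();print(o['q'],o['joint_velocities'].round(2),o['position'],o['time'])
R=pose(EX,np.radians(40));g=tote(-.13,0,.15)
for x,m in ik(g+R[:,2]*.019,R,[[-.13,.58,2.24,3.01,.37,1.64]]): print(x,m); path(o['q'],x,11)
for nm,c,h in(('long',(.558,.384,.048),(.80,.60)),('short',(.5505,-.373,.048),(.855,-.52))):
  for th in (35,40,45):
    for zz in (.048,.14):
      R=pose((h[0],h[1],0),np.radians(th));print(nm,th,zz,allik(np.array([c[0],c[1],zz])+R[:,2]*.019,R))
E
```

```text
[ 0.59687047  0.41859543  2.16523904 -1.43137402  0.37507024  0.42756339] [-1.33 -0.17  0.13 -0.01 -0.69 -0.59] [0.40249978 0.27374158 0.16932409] 3.0833
[-0.12963462  0.54782896  2.23042227  2.99601048  0.33672047  1.65109144] 0.20957772584071455
1 t [ 3.6 -3.6  1. ] r [0.112 0.137 0.536] rot 32.3 at [0.377 0.24  0.14 ]
2 t [ 2.2 -3.   0.9] r [0.116 0.112 0.543] rot 32.4 at [0.348 0.227 0.118]
3 t [ 1.5 -2.   0.7] r [0.114 0.093 0.549] rot 32.5 at [0.328 0.232 0.103]
4 t [ 1.6 -0.9  0.4] r [0.109 0.081 0.553] rot 32.6 at [0.323 0.249 0.098]
5 t [ 2.3 -0.1  0.1] r [0.105 0.076 0.555] rot 32.7 at [0.337 0.268 0.1  ]
6 t [ 3.5 -0.1 -0.2] r [0.106 0.076 0.555] rot 32.7 at [0.369 0.278 0.108]
7 t [ 4.6 -0.8 -0.4] r [0.113 0.076 0.554] rot 32.7 at [0.414 0.272 0.118]
8 t [ 5.3 -2.1 -0.5] r [0.126 0.073 0.552] rot 32.7 at [0.463 0.245 0.129]
9 t [ 5.4 -3.8 -0.5] r [0.142 0.064 0.549] rot 32.7 at [0.508 0.196 0.136]
10 t [ 4.6 -5.5 -0.4] r [0.159 0.048 0.546] rot 32.7 at [0.537 0.13  0.139]
11 t [ 3.2 -6.8 -0.2] r [0.171 0.024 0.543] rot 32.7 at [0.546 0.055 0.135]
long 35 0.048 {(np.float6
[... 618 characters left out ...]
.float64(2.08)): 0.49}
short 35 0.048 {(np.float64(-0.84), np.float64(0.8), np.float64(1.89), np.float64(2.27), np.float64(0.22), np.float64(2.19)): 0.55}
short 35 0.14 {}
short 40 0.048 {(np.float64(-0.85), np.float64(0.82), np.float64(1.94), np.float64(2.56), np.float64(0.36), np.float64(1.89)): 0.5}
short 40 0.14 {(np.float64(-0.85), np.float64(0.63), np.float64(1.93), np.float64(2.01), np.float64(0.21), np.float64(2.46)): 0.39}
short 45 0.048 {(np.float64(-0.86), np.float64(0.86), np.float64(1.99), np.float64(2.68), np.float64(0.51), np.float64(1.75)): 0.45}
short 45 0.14 {(np.float64(-0.86), np.float64(0.66), np.float64(1.98), np.float64(2.41), np.float64(0.33), np.float64(2.05)): 0.46}
```

Emit:
send_rows --deltas '[{"tx":0,"ty":0,"tz":0,"rx":0,"ry":0,"rz":0},{"tx":0,"ty":0,"tz":0,"rx":0,"ry":0,"rz":0}]'

```text
time: 3.25
position: [0.406, 0.2738, 0.1713]
tool_rot: [0.038, 0.951, -0.014, 0.305]
ft_force: [0.7, -0.3, 0.1]
grip_width: 0.0398
```

```bash
cat > plan.py <<'E'
from fk import *
from p import *
def path(q0,q1,N,bump=0):
    q0=np.array(q0);q1=np.array(q1)
    Q=[q0+(q1-q0)*k/N-np.array([0,bump*np.sin(np.pi*k/N),0,0,0,0]) for k in range(N+1)]
    P=[fk(q) for q in Q]
    for k in range(N):
        (a,A),(b,B)=P[k],P[k+1]
        print(k+1,'t',np.round(A.T@(b-a)*100,1),'r',np.round(Rn.from_matrix(A.T@B).as_rotvec(),3),'rot',np.degrees(np.linalg.norm(Rn.from_matrix(A.T@B).as_rotvec())).round(1),'at',b.round(3),'z',B[:,2].round(2))
E
python3 - <<'E'
from plan import *
o=robot.get_obs();print(o['q'],o['joint_velocities'].round(2),o['position'],o['time'])
R=pose(EX,np.radians(40));g=tote(-.13,0,.15)
for x,m in ik(g+R[:,2]*.019,R,[[-.13,.58,2.24,3.01,.37,1.64]]): print(x,m); path(o['q'],x,11,.2)
E
```

```text
[ 0.59479318  0.41749377  2.16022278 -1.43007554  0.37836177  0.42594381] [ 0.09 -0.   -0.   -0.   -0.01  0.01] [0.40597817 0.27378083 0.17128046] 3.25
[-0.12963462  0.54782896  2.23042227  2.99601048  0.33672047  1.65109144] 0.20957772584071455
1 t [ 1.7 -3.2 -0.7] r [0.073 0.101 0.554] rot 32.6 at [0.385 0.243 0.167] z [ 0.48 -0.08 -0.87]
2 t [ 1.  -2.  -0.7] r [0.068 0.098 0.554] rot 32.5 at [0.364 0.233 0.165] z [ 0.38 -0.05 -0.92]
3 t [ 1.1 -0.9 -0.7] r [0.071 0.099 0.552] rot 32.4 at [0.35  0.241 0.165] z [ 0.3   0.04 -0.95]
4 t [ 1.7 -0.2 -0.5] r [0.08  0.096 0.55 ] rot 32.3 at [0.349 0.258 0.172] z [ 0.27  0.16 -0.95]
5 t [ 2.5  0.1 -0.3] r [0.089 0.088 0.55 ] rot 32.3 at [0.364 0.275 0.182] z [ 0.29  0.28 -0.92]
6 t [3.4 0.1 0. ] r [0.094 0.078 0.551] rot 32.4 at [0.394 0.283 0.194] z [ 0.35  0.37 -0.86]
7 t [ 4.3 -0.2  0.4] r [0.093 0.072 0.555] rot 32.5 at [0.436 0.275 0.202] z [ 0.44  0.4  -0.8 ]
8 t [ 5.2 -0.8  0.8] r [0.093 0.074 0.557] rot 32.6 at [0.481 0.246 0.203] z [ 0.54  0.37 -0.75]
9 t [ 6.  -2.1  1.1] r [0.102 0.082 0.557] rot 32.8 at [0.52  0.196 0.192] z [ 0.63  0.28 -0.73]
10 t [ 6.2 -3.8  1.4] r [0.124 0.087 0.554] rot 32.9 at [0.544 0.13  0.169] z [ 0.67  0.13 -0.73]
11 t [ 5.6 -5.7  1.6] r [0.155 0.08  0.548] rot 33.0 at [0.546 0.055 0.135] z [ 0.64 -0.04 -0.77]
```

Emit:
send_rows --deltas '[{"tx":0.3,"ty":-0.6,"tz":-0.1,"rx":0.015,"ry":0.02,"rz":0.111},{"tx":0.7,"ty":-1.3,"tz":-0.3,"rx":0.03,"ry":0.04,"rz":0.222},{"tx":1.0,"ty":-1.9,"tz":-0.4,"rx":0.044,"ry":0.06,"rz":0.333},{"tx":1.4,"ty":-2.6,"tz":-0.6,"rx":0.058,"ry":0.08,"rz":0.444},{"tx":1.7,"ty":-3.2,"tz":-0.7,"rx":0.073,"ry":0.101,"rz":0.554}]'

```text
time: 3.67
position: [0.3826, 0.2471, 0.1672]
tool_rot: [0.306, 0.918, 0.04, 0.247]
ft_force: [-0.5, 0.2, 0.1]
grip_width: 0.0402
```

Run:
```python
from plan import *
o=robot.get_obs();print(o['q'],o['joint_velocities'].round(2),o['position'],o['time'])
```

```text
[ 0.53962569  0.37295647  2.16659804 -1.02542229  0.37480715  0.54039525] [-0.22 -0.11  0.01  1.02 -0.03  0.14] [0.38261512 0.24710108 0.16719625] 3.6667
```

Emit:
send_rows --deltas '[{"tx":0.2,"ty":-0.4,"tz":-0.1,"rx":0.014,"ry":0.02,"rz":0.111},{"tx":0.4,"ty":-0.8,"tz":-0.3,"rx":0.027,"ry":0.04,"rz":0.222},{"tx":0.6,"ty":-1.2,"tz":-0.4,"rx":0.041,"ry":0.06,"rz":0.333},{"tx":0.8,"ty":-1.6,"tz":-0.6,"rx":0.055,"ry":0.08,"rz":0.444},{"tx":1.0,"ty":-2.0,"tz":-0.7,"rx":0.068,"ry":0.098,"rz":0.554}]'

```text
time: 4.08
position: [0.362, 0.2376, 0.1648]
tool_rot: [0.551, 0.811, 0.09, 0.172]
ft_force: [0.2, -0.7, -0.5]
grip_width: 0.04
```

Emit:
send_rows --deltas '[{"tx":0.2,"ty":-0.2,"tz":-0.1,"rx":0.014,"ry":0.02,"rz":0.111},{"tx":0.4,"ty":-0.4,"tz":-0.3,"rx":0.028,"ry":0.04,"rz":0.222},{"tx":0.7,"ty":-0.5,"tz":-0.4,"rx":0.042,"ry":0.06,"rz":0.332},{"tx":0.9,"ty":-0.7,"tz":-0.6,"rx":0.057,"ry":0.08,"rz":0.442},{"tx":1.1,"ty":-0.9,"tz":-0.7,"rx":0.071,"ry":0.099,"rz":0.552}]'

```text
time: 4.5
position: [0.348, 0.2448, 0.1663]
tool_rot: [0.752, 0.641, 0.132, 0.082]
ft_force: [-0.3, -0.4, 0.5]
grip_width: 0.0402
```

Emit:
send_rows --deltas '[{"tx":0.3,"ty":0.0,"tz":-0.1,"rx":0.016,"ry":0.019,"rz":0.11},{"tx":0.7,"ty":-0.1,"tz":-0.2,"rx":0.032,"ry":0.038,"rz":0.22},{"tx":1.0,"ty":-0.1,"tz":-0.3,"rx":0.048,"ry":0.058,"rz":0.33},{"tx":1.4,"ty":-0.2,"tz":-0.4,"rx":0.064,"ry":0.077,"rz":0.44},{"tx":1.7,"ty":-0.2,"tz":-0.5,"rx":0.08,"ry":0.096,"rz":0.55}]'

```text
time: 4.92
position: [0.347, 0.2616, 0.172]
tool_rot: [0.893, 0.42, 0.159, -0.017]
ft_force: [-0.8, 0.1, 0.4]
grip_width: 0.0396
```

Emit:
send_rows --deltas '[{"tx":0.5,"ty":0.0,"tz":-0.1,"rx":0.018,"ry":0.018,"rz":0.11},{"tx":1.0,"ty":0.0,"tz":-0.1,"rx":0.036,"ry":0.035,"rz":0.22},{"tx":1.5,"ty":0.1,"tz":-0.2,"rx":0.053,"ry":0.053,"rz":0.33},{"tx":2.0,"ty":0.1,"tz":-0.2,"rx":0.071,"ry":0.07,"rz":0.44},{"tx":2.5,"ty":0.1,"tz":-0.3,"rx":0.089,"ry":0.088,"rz":0.55}]'

```text
time: 5.33
position: [0.3621, 0.279, 0.1824]
tool_rot: [0.964, 0.167, 0.168, -0.117]
ft_force: [-0.7, -0.2, 0.0]
grip_width: 0.04
```

Run:
```python
from plan import *
o=robot.get_obs();print(o['q'],o['joint_velocities'].round(2),o['position'],o['time'])
```

```text
[0.27459849 0.27880299 2.18952009 0.58084624 0.36224211 0.98731776] [-0.12 -0.01  0.06  0.96 -0.05  0.29] [0.36212365 0.27904696 0.18238593] 5.3333
```

Tracking well; continuing.

Emit:
send_rows --deltas '[{"tx":0.7,"ty":0.0,"tz":0.0,"rx":0.019,"ry":0.016,"rz":0.11},{"tx":1.4,"ty":0.0,"tz":0.0,"rx":0.038,"ry":0.031,"rz":0.22},{"tx":2.0,"ty":0.1,"tz":0.0,"rx":0.056,"ry":0.047,"rz":0.33},{"tx":2.7,"ty":0.1,"tz":0.0,"rx":0.075,"ry":0.062,"rz":0.44},{"tx":3.4,"ty":0.1,"tz":0.0,"rx":0.094,"ry":0.078,"rz":0.55}]'

```text
time: 5.75
position: [0.3926, 0.2877, 0.1946]
tool_rot: [0.96, -0.098, 0.159, -0.209]
ft_force: [-0.4, 0.3, -0.6]
grip_width: 0.0401
```

Emit:
send_rows --deltas '[{"tx":0.9,"ty":0.0,"tz":0.1,"rx":0.019,"ry":0.014,"rz":0.111},{"tx":1.7,"ty":-0.1,"tz":0.2,"rx":0.037,"ry":0.029,"rz":0.222},{"tx":2.6,"ty":-0.1,"tz":0.2,"rx":0.056,"ry":0.043,"rz":0.333},{"tx":3.4,"ty":-0.2,"tz":0.3,"rx":0.074,"ry":0.058,"rz":0.444},{"tx":4.3,"ty":-0.2,"tz":0.4,"rx":0.093,"ry":0.072,"rz":0.555}]'

```text
time: 6.17
position: [0.4342, 0.2802, 0.2033]
tool_rot: [0.88, -0.356, 0.134, -0.285]
ft_force: [0.3, 0.4, -0.0]
grip_width: 0.04
```

Emit:
send_rows --deltas '[{"tx":1.0,"ty":-0.2,"tz":0.2,"rx":0.019,"ry":0.015,"rz":0.111},{"tx":2.1,"ty":-0.3,"tz":0.3,"rx":0.037,"ry":0.03,"rz":0.223},{"tx":3.1,"ty":-0.5,"tz":0.5,"rx":0.056,"ry":0.044,"rz":0.334},{"tx":4.2,"ty":-0.6,"tz":0.6,"rx":0.074,"ry":0.059,"rz":0.446},{"tx":5.2,"ty":-0.8,"tz":0.8,"rx":0.093,"ry":0.074,"rz":0.557}]'

```text
time: 6.58
position: [0.4792, 0.2512, 0.2033]
tool_rot: [0.728, -0.588, 0.099, -0.338]
ft_force: [-0.0, -0.2, 0.8]
grip_width: 0.0396
```

Emit:
send_rows --deltas '[{"tx":1.2,"ty":-0.4,"tz":0.2,"rx":0.02,"ry":0.016,"rz":0.111},{"tx":2.4,"ty":-0.8,"tz":0.4,"rx":0.041,"ry":0.033,"rz":0.223},{"tx":3.6,"ty":-1.3,"tz":0.7,"rx":0.061,"ry":0.049,"rz":0.334},{"tx":4.8,"ty":-1.7,"tz":0.9,"rx":0.082,"ry":0.066,"rz":0.446},{"tx":6.0,"ty":-2.1,"tz":1.1,"rx":0.102,"ry":0.082,"rz":0.557}]'

```text
time: 7.0
position: [0.5192, 0.2017, 0.1925]
tool_rot: [-0.516, 0.773, -0.061, 0.364]
ft_force: [0.7, 0.5, -0.2]
grip_width: 0.0401
```

Emit:
send_rows --deltas '[{"tx":1.2,"ty":-0.8,"tz":0.3,"rx":0.025,"ry":0.017,"rz":0.111},{"tx":2.5,"ty":-1.5,"tz":0.6,"rx":0.05,"ry":0.035,"rz":0.222},{"tx":3.7,"ty":-2.3,"tz":0.8,"rx":0.074,"ry":0.052,"rz":0.332},{"tx":5.0,"ty":-3.0,"tz":1.1,"rx":0.099,"ry":0.07,"rz":0.443},{"tx":6.2,"ty":-3.8,"tz":1.4,"rx":0.124,"ry":0.087,"rz":0.554}]'

```text
time: 7.42
position: [0.5439, 0.1359, 0.1691]
tool_rot: [-0.259, 0.894, -0.029, 0.364]
ft_force: [0.4, 0.3, 1.0]
grip_width: 0.0402
```

Emit:
send_rows --deltas '[{"tx":1.1,"ty":-1.1,"tz":0.3,"rx":0.031,"ry":0.016,"rz":0.11},{"tx":2.2,"ty":-2.3,"tz":0.6,"rx":0.062,"ry":0.032,"rz":0.22},{"tx":3.4,"ty":-3.4,"tz":1.0,"rx":0.093,"ry":0.048,"rz":0.329},{"tx":4.5,"ty":-4.6,"tz":1.3,"rx":0.124,"ry":0.064,"rz":0.438},{"tx":5.6,"ty":-5.7,"tz":1.6,"rx":0.155,"ry":0.08,"rz":0.548}]'

```text
time: 7.83
position: [0.5465, 0.0617, 0.1355]
tool_rot: [0.022, 0.94, -0.008, 0.341]
ft_force: [0.3, 0.2, -0.5]
grip_width: 0.0402
```

Run:
```python
from plan import *
o=robot.get_obs();print(o['q'],o['joint_velocities'].round(2),o['position'],o['time'])
R=pose(EX,np.radians(40))
w=go(tote(-.13,-.002,.078),R); w=go(tote(0,-.002,.078),R,from_=w)
```

```text
[-0.11633274  0.54737148  2.22718749  3.00327085  0.33166484  1.64938351] [-0.16  0.13 -0.07  0.81 -0.13  0.42] [0.54652985 0.06169517 0.13550773] 7.8333
t [ 4.61 -0.83  5.53] r [ 0.0056 -0.0012  0.0052] rows>= 1.7
t [-9.96  0.    8.36] r [0. 0. 0.] rows>= 3.1
```

Emit:
send_rows --deltas '[{"tx":2.3,"ty":0.0,"tz":2.8,"rx":0,"ry":0,"rz":0},{"tx":4.6,"ty":0.0,"tz":5.5,"rx":0,"ry":0,"rz":0},{"tx":4.6,"ty":0.0,"tz":5.5,"rx":0,"ry":0,"rz":0},{"tx":4.6,"ty":0.0,"tz":5.5,"rx":0,"ry":0,"rz":0}]'

```text
time: 8.17
position: [0.545, 0.0618, 0.0606]
tool_rot: [0.02, 0.941, -0.008, 0.338]
ft_force: [-0.7, 0.5, 0.2]
grip_width: 0.04
```

Run:
```python
from plan import *
o=robot.get_obs();print(o['q'],o['joint_velocities'].round(2),o['position'],o['time'])
R=pose(EX,np.radians(40))
w=go(tote(0,-.002,.078),R)
c=cam('wrist');save(c,'w1.png')
r=robot.tip_of('divider_tab','wrist');print(r[:2])
T=c['tool_from_camera'];K=c['intrinsics'];R0=Rn.from_quat(o['tool_rot']).as_matrix()
for x in r[:2]:
    u,v=x['xy'];a=np.array([u-K[0,2],v-K[1,2]])/K[0,0];t=np.linalg.norm(a);d=np.r_[np.sin(t)*a/t,np.cos(t)]
    D=R0@T[:3,:3]@d;O=o['position']+R0@T[:3,3];z=.075
    X=O+D*(z-O[2])/D[2];print('tab',X,totexy(X)); X=O+D*(.664-O[0])/D[0];print(totexy(X))
```

```text
[-0.11740895  0.76436695  2.25827383  3.05558745  0.57139035  1.58569841] [-0.   -0.14  0.01 -0.    0.01 -0.  ] [0.54503339 0.06177046 0.06056577] 8.1667
t [-10.33  -0.97   8.15] r [ 0.0068 -0.0082  0.0093] rows>= 3.2
[]
```

View pics/w1.png

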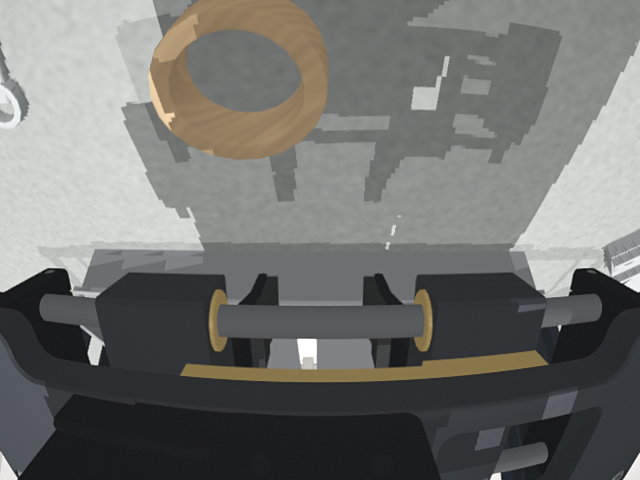

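Emit:
send_rows --deltas '[{"tx":-2.6,"ty":-0.95,"tz":2.0,"rx":0.007,"ry":-0.008,"rz":0.009},{"tx":-5.2,"ty":-0.95,"tz":4.0,"rx":0.007,"ry":-0.008,"rz":0.009},{"tx":-7.8,"ty":-0.95,"tz":6.1,"rx":0.007,"ry":-0.008,"rz":0.009},{"tx":-10.3,"ty":-0.95,"tz":8.1,"rx":0.007,"ry":-0.008,"rz":0.009},{"tx":-10.3,"ty":-0.95,"tz":8.1,"rx":0.007,"ry":-0.008,"rz":0.009}]'

```text
time: 8.68
position: [0.6879, 0.0437, 0.0794]
tool_rot: [0.026, 0.934, -0.011, 0.357]
ft_force: [1.4, -0.9, 0.9]
grip_width: 0.0398
```

Run:
```python
from plan import *
o=robot.get_obs();print(o['q'],o['position'],o['time'])
R=pose(EX,np.radians(40))
w=go(tote(0,-.002,.078),R)
c=cam('wrist');cv2.imwrite('pics/w2.png',cv2.resize(c['color'][240:400,200:440,::-1],None,fx=3,fy=3))
```

```text
[-0.11493775  0.74233489  1.92511218  2.99624685  0.25823969  1.66682448] [0.68788695 0.04369644 0.07939662] 8.6833
t [1.95 0.2  0.39] r [-0.003   0.0324 -0.0001] rows>= 0.5
```

View pics/w2.png

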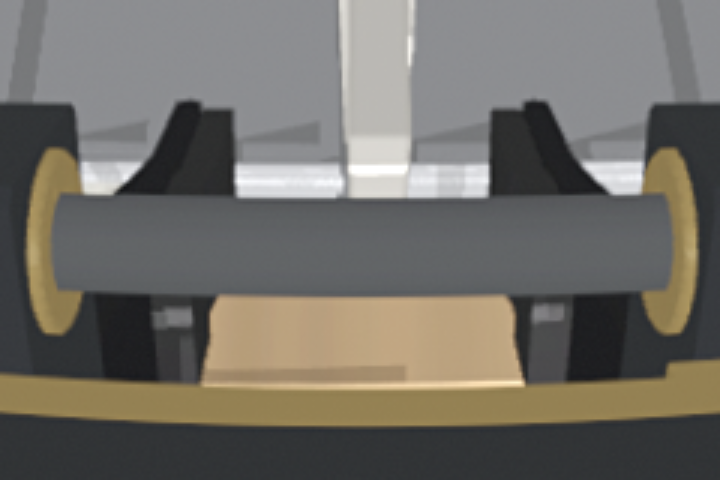

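Emit:
send_rows --deltas '[{"tx":1.0,"ty":0.2,"tz":0.2,"rx":0,"ry":0.032,"rz":0},{"tx":1.9,"ty":0.2,"tz":0.4,"rx":0,"ry":0.032,"rz":0},{"tx":1.9,"ty":0.2,"tz":0.4,"rx":0,"ry":0.032,"rz":0}]'

```text
time: 8.98
position: [0.663, 0.0477, 0.0555]
tool_rot: [0.027, 0.943, -0.01, 0.33]
ft_force: [-0.2, 0.3, -0.4]
grip_width: 0.0398
```

Run:
```python
from plan import *
o=robot.get_obs();print(o['q'],o['position'],o['time'],o['ft_force'],o['joint_velocities'].round(2))
R=pose(EX,np.radians(40))
w=go(tote(0,-.002,.078),R)
c=cam('wrist');cv2.imwrite('pics/w3.png',cv2.resize(c['color'][240:400,200:440,::-1],None,fx=3,fy=3))
o=robot.get_obs();w=go(tote(0,-.002,.078),R)
```

```text
[-0.11120792  0.76494795  1.95513277  3.01077299  0.25336926  1.65452729] [0.66298381 0.04770574 0.05552937] 8.9833 [-0.21233351  0.32269479 -0.39659142] [-0.    0.01 -0.02 -0.01 -0.    0.02]
t [-1.52 -0.06  0.2 ] r [-0.0024 -0.0247 -0.001 ] rows>= 0.4
t [-1.46 -0.05  0.16] r [-0.0023 -0.0237 -0.0011] rows>= 0.4
```

View pics/w3.png

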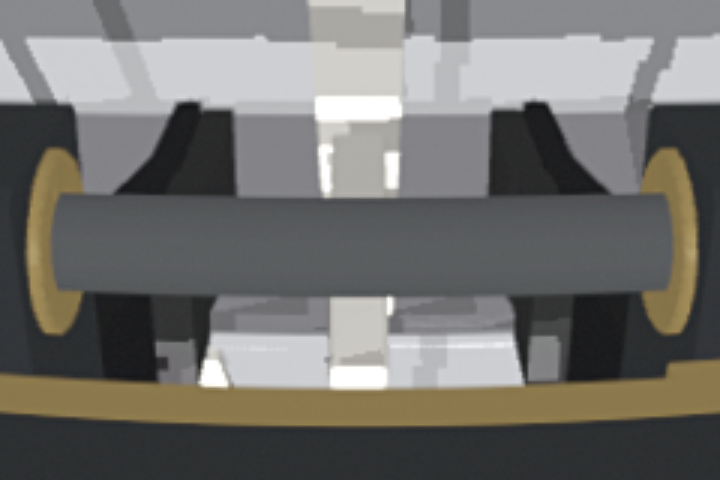

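Emit:
send_rows --deltas '[{"tx":0,"ty":0,"tz":0,"rx":0,"ry":0,"rz":0},{"tx":0,"ty":0,"tz":0,"rx":0,"ry":0,"rz":0}]'

```text
time: 9.2
position: [0.6654, 0.0471, 0.0548]
tool_rot: [0.027, 0.943, -0.01, 0.331]
ft_force: [0.6, -0.0, 1.1]
grip_width: 0.0401
```

Run:
```python
from plan import *
R=pose(EX,np.radians(40))
o=robot.get_obs();print(o['time'],o['position']);w=go(tote(0,-.002,.078),R)
```

```text
9.2 [0.66544153 0.04706323 0.05481799]
t [-1.37 -0.01 -0.01] r [-0.0026 -0.0222 -0.0015] rows>= 0.3
```

Emit:
send_rows --deltas '[{"tx":-0.7,"ty":0,"tz":0,"rx":0,"ry":-0.011,"rz":0},{"tx":-1.3,"ty":0,"tz":0,"rx":0,"ry":-0.022,"rz":0},{"tx":-1.3,"ty":0,"tz":0,"rx":0,"ry":-0.022,"rz":0},{"tx":-1.3,"ty":0,"tz":0,"rx":0,"ry":-0.022,"rz":0}]'

```text
time: 9.53
position: [0.6759, 0.0462, 0.0613]
tool_rot: [0.027, 0.94, -0.01, 0.341]
ft_force: [-0.4, 0.5, -0.9]
grip_width: 0.0401
```

Run:
```python
from plan import *
R=pose(EX,np.radians(40))
o=robot.get_obs();print(o['time'],o['position'],o['joint_velocities'].round(2));w=go(tote(0,-.002,.078),R)
```

```text
9.5333 [0.67588114 0.0461635  0.06126524] [ 0.    0.01  0.01 -0.   -0.   -0.  ]
t [-0.15  0.02 -0.15] r [-0.0029 -0.0017 -0.0017] rows>= 0.1
```

Emit:
send_rows --deltas '[{"tx":0,"ty":0,"tz":0,"rx":0,"ry":0,"rz":0},{"tx":0,"ty":0,"tz":0,"rx":0,"ry":0,"rz":0},{"tx":0,"ty":0,"tz":0,"rx":0,"ry":0,"rz":0},{"tx":0,"ty":0,"tz":0,"rx":0,"ry":0,"rz":0},{"tx":0,"ty":0,"tz":0,"rx":0,"ry":0,"rz":0}]' --claw 0.0 --squeeze 20

```text
time: 9.95
position: [0.6751, 0.0463, 0.0606]
tool_rot: [0.027, 0.94, -0.01, 0.34]
ft_force: [-0.4, 1.0, 0.4]
grip_width: 0.0143
```

Emit:
send_rows --deltas '[{"tx":0,"ty":0,"tz":0,"rx":0,"ry":0,"rz":0},{"tx":0,"ty":0,"tz":0,"rx":0,"ry":0,"rz":0},{"tx":0,"ty":0.5,"tz":0,"rx":0,"ry":0,"rz":0},{"tx":0,"ty":1.2,"tz":0,"rx":0,"ry":0,"rz":0},{"tx":0,"ty":2.0,"tz":0,"rx":0,"ry":0,"rz":0}]'

```text
time: 10.37
position: [0.6762, 0.0654, 0.0607]
tool_rot: [0.028, 0.94, -0.011, 0.34]
ft_force: [-1.0, -3.8, 1.0]
grip_width: 0.008
```

Emit:
send_rows --deltas '[{"tx":0,"ty":1.0,"tz":0,"rx":0,"ry":0,"rz":0},{"tx":0,"ty":2.0,"tz":0,"rx":0,"ry":0,"rz":0},{"tx":0,"ty":2.8,"tz":0,"rx":0,"ry":0,"rz":0},{"tx":0,"ty":3.2,"tz":0,"rx":0,"ry":0,"rz":0},{"tx":0,"ty":3.2,"tz":0,"rx":0,"ry":0,"rz":0}]'

```text
time: 10.78
position: [0.6779, 0.0991, 0.0607]
tool_rot: [0.026, 0.94, -0.01, 0.34]
ft_force: [-0.5, 2.8, 1.0]
grip_width: 0.0076
```

Run:
```python
from plan import *
R=pose(EX,np.radians(40))
o=robot.get_obs();print(o['time'],o['position'],totexy(o['position']),o['ft_force'],o['joint_velocities'].round(2),o['grip_width']);w=go(tote(0,.05,.078),R)
for n in('side',):
  c=cam(n);cv2.imwrite('pics/s2.png',cv2.resize(c['color'][160:310,250:440,::-1],None,fx=4,fy=4))
```

```text
10.7833 [0.67791201 0.09910824 0.06069606] [0.01113641 0.05079725 0.06069606] [-0.54656572  2.7630381   0.99403003] [-0.   -0.    0.   -0.04  0.    0.03] 0.007589039252268506
t [-0.26 -0.08 -0.14] r [-0.0019 -0.0035 -0.0005] rows>= 0.1
```

View pics/s2.png

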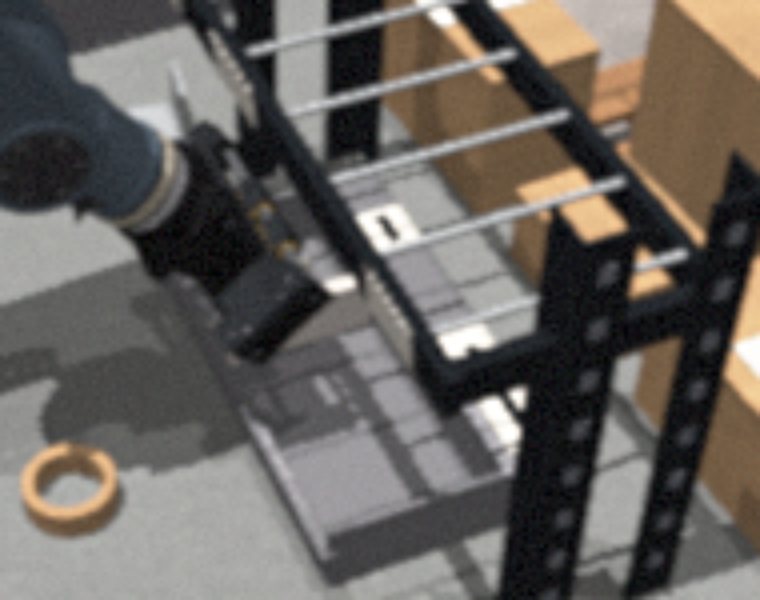

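Emit:
send_rows --deltas '[{"tx":0,"ty":0,"tz":0,"rx":0,"ry":0,"rz":0},{"tx":0,"ty":0,"tz":0,"rx":0,"ry":0,"rz":0},{"tx":0,"ty":0,"tz":0,"rx":0,"ry":0,"rz":0},{"tx":1.5,"ty":0,"tz":-1.25,"rx":0,"ry":0,"rz":0},{"tx":4.0,"ty":0,"tz":-3.35,"rx":0,"ry":0,"rz":0}]' --claw 4.0

```text
time: 11.25
position: [0.6307, 0.1003, 0.0628]
tool_rot: [0.028, 0.938, -0.011, 0.345]
ft_force: [0.5, 0.9, -0.4]
grip_width: 0.0333
```

Run:
```python
from plan import *
o=robot.get_obs();print(o['time'],o['position'],totexy(o['position']),o['joint_velocities'].round(2),o['grip_width'])
D=np.load('cams.npz');c={k:D['top_'+k] for k in('intrinsics','R','t','z_map')}
print('carton',px2w(c,(167,326),.05),'plate',px2w(c,(139,203),.02))
Rt=pose(EX,np.radians(40));h=np.array([.794,.607,0]);R=pose(h,np.radians(40))
com=(tote(0,.05,.078)+Rt[:,2]*.019+ (Rt@[.04,0,-.0335]),Rt)
w=go(tote(-.14,.06,.1),Rt,from_=com)
G=np.array([.558,.384,.048])
w=go(G-h*.08+[0,0,.05],R,from_=w); print(w[0],[ (x.round(2),m) for x,m in ik(w[0],R)][:1])
w=go(G,R,from_=w)
```

```text
11.25 [0.63072857 0.10026195 0.06281922] [-0.0360391   0.04935543  0.06281922] [ 0.06 -0.1   1.04 -0.24  0.85  0.31] 0.03327354273230465
carton [0.33694656 0.28896478 0.05      ] plate [0.65596971 0.39328813 0.02      ]
t [ 5.31  1.   -7.33] r [0. 0. 0.] rows>= 2.2
t [ 3.8  22.46 -2.93] r [-0.4549 -0.     -0.5421] rows>= 5.7
[0.5041825  0.34285741 0.08344516] [(array([0.3 , 0.7 , 2.11, 2.53, 0.4 , 1.87]), np.float64(0.33073708927581436))]
t [-2.91 -0.    8.97] r [0. 0. 0.] rows>= 2.3
```

Emit:
send_rows --deltas '[{"tx":2.0,"ty":0.3,"tz":-2.6,"rx":0,"ry":0,"rz":0},{"tx":4.0,"ty":0.7,"tz":-5.5,"rx":0,"ry":0,"rz":0},{"tx":5.3,"ty":1.0,"tz":-7.3,"rx":0,"ry":0,"rz":0}]'

```text
time: 11.5
position: [0.5358, 0.1161, 0.0829]
tool_rot: [0.027, 0.94, -0.011, 0.339]
ft_force: [-0.5, 0.4, 1.0]
grip_width: 0.0396
```

Emit:
send_rows --deltas '[{"tx":0.5,"ty":3.0,"tz":-0.4,"rx":-0.065,"ry":0,"rz":-0.077},{"tx":1.1,"ty":6.4,"tz":-0.8,"rx":-0.13,"ry":0,"rz":-0.155},{"tx":1.6,"ty":9.6,"tz":-1.2,"rx":-0.195,"ry":0,"rz":-0.232},{"tx":2.2,"ty":12.8,"tz":-1.7,"rx":-0.26,"ry":0,"rz":-0.31},{"tx":2.7,"ty":16.0,"tz":-2.1,"rx":-0.325,"ry":0,"rz":-0.387}]'

```text
time: 11.92
position: [0.514, 0.279, 0.0816]
tool_rot: [-0.21, 0.917, 0.077, 0.332]
ft_force: [0.2, 0.5, -0.7]
grip_width: 0.04
```

Run:
```python
from plan import *
o=robot.get_obs();print(o['time'],o['position'],o['q'],o['joint_velocities'].round(2))
h=np.array([.794,.607,0]);R=pose(h,np.radians(40));G=np.array([.558,.384,.048])
go(G-h*.08+[0,0,.05],R)
```

```text
11.9167 [0.51401402 0.27903562 0.08156722] [0.23112009 0.69921    2.17098527 2.800652   0.43316353 1.71258091] [ 0.42  0.   -0.31 -1.35 -0.23  0.66]
t [-1.58  6.17  1.07] r [-0.1286 -0.0035 -0.1551] rows>= 1.6
```

Emit:
send_rows --deltas '[{"tx":-0.6,"ty":2.5,"tz":0.4,"rx":-0.055,"ry":0,"rz":-0.065},{"tx":-1.2,"ty":4.6,"tz":0.8,"rx":-0.1,"ry":0,"rz":-0.12},{"tx":-1.5,"ty":5.8,"tz":1.0,"rx":-0.128,"ry":0,"rz":-0.154},{"tx":-1.5,"ty":5.8,"tz":1.0,"rx":-0.128,"ry":0,"rz":-0.154},{"tx":-1.5,"ty":5.8,"tz":1.0,"rx":-0.128,"ry":0,"rz":-0.154}]'

```text
time: 12.33
position: [0.5061, 0.3379, 0.0837]
tool_rot: [-0.299, 0.891, 0.108, 0.323]
ft_force: [-0.1, -0.7, -0.7]
grip_width: 0.0399
```

Run:
```python
from plan import *
o=robot.get_obs();print(o['time'],o['position'],o['q'],o['joint_velocities'].round(2))
h=np.array([.794,.607,0]);R=pose(h,np.radians(40));G=np.array([.558,.384,.048])
go(G-h*.08+[0,0,.05],R)
go(G,R)
c=cam('wrist');save(c,'w4.png')
```

```text
12.3333 [0.50611845 0.33793093 0.08374306] [0.28937228 0.69549737 2.11041455 2.52192605 0.39618598 1.87403177] [-0.01  0.    0.02  0.01 -0.   -0.  ]
t [-0.09  0.51  0.11] r [-0.0039 -0.0024 -0.0049] rows>= 0.1
t [-3.02  0.56  9.08] r [-0.0039 -0.0024 -0.0049] rows>= 2.3
```

View pics/w4.png

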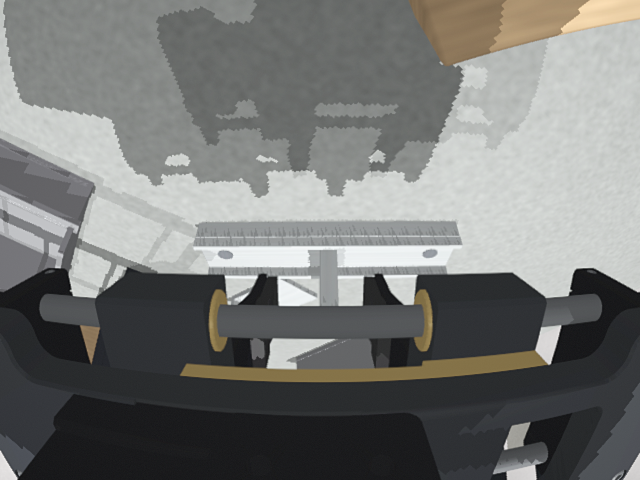

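```bash
cat > wr.py <<'E'
from plan import *
def wcloud(c,o,mask=None):
    K=c['intrinsics'];v,u=np.nonzero(c['z_map']>0) if mask is None else np.nonzero((c['z_map']>0)&mask)
    a=np.stack([u-K[0,2],v-K[1,2]])/K[0,0];t=np.hypot(*a);t[t==0]=1e-9
    z=c['z_map'][v,u];s=np.tan(t)/t
    P=np.stack([a[0]*s*z,a[1]*s*z,z]);ok=t<1.3
    T=c['tool_from_camera'];R0=Rn.from_quat(o['tool_rot']).as_matrix()
    return (o['position'][:,None]+R0@(T[:3,:3]@P+T[:3,3:])).T[ok],u[ok],v[ok]
def railfit(P,G,h):
    h=h/np.linalg.norm(h);e=np.array([-h[1],h[0],0])
    d=P-G;a=d@h;b=d@e
    f=(abs(P[:,2]-.022)<.006)&(abs(a)<.05)&(abs(b)<.13)
    l=(P[:,2]>.035)&(P[:,2]<.075)&(abs(a)<.05)&(abs(b)<.03)
    f_=np.stack([a[f],b[f]],1)*1000
    print('foot',f.sum(),cv2.minAreaRect(f_.astype(np.float32)),'range a',np.percentile(f_[:,0],[1,99]),'b',np.percentile(f_[:,1],[1,99]))
    if l.sum()>5: print('lug',l.sum(),'a',np.percentile(a[l]*1000,[2,98]),'b',np.percentile(b[l]*1000,[2,50,98]))
E
python3 - <<'E'
from wr import *
o=robot.get_obs();c=cam('wrist');P,u,v=wcloud(c,o)
railfit(P,np.array([.558,.384,0]),np.array([.794,.607,0]))
fl=P[(v<140)&(u<250)];print(np.percentile(fl[:,2],[5,50,95]))
E
```

```text
foot 4786 ((0.6350784301757812, 0.6485748291015625), (47.29269027709961, 190.65115356445312), 0.03654232248663902) range a [-22.17979727  22.49402322] b [-91.69056372  93.07872157]
lug 723 a [-18.05206745 -15.68276645] b [-5.00708553  0.66315998  6.25040571]
[-0.00089895  0.00022082  0.00133159]
```

Emit:
send_rows --deltas '[{"tx":-0.9,"ty":0.6,"tz":2.7,"rx":-0.004,"ry":-0.002,"rz":-0.005},{"tx":-1.8,"ty":0.6,"tz":5.4,"rx":-0.004,"ry":-0.002,"rz":-0.005},{"tx":-2.6,"ty":0.6,"tz":7.8,"rx":-0.004,"ry":-0.002,"rz":-0.005},{"tx":-3.0,"ty":0.6,"tz":9.0,"rx":-0.004,"ry":-0.002,"rz":-0.005},{"tx":-3.0,"ty":0.6,"tz":9.0,"rx":-0.004,"ry":-0.002,"rz":-0.005}]'

```text
time: 12.85
position: [0.5685, 0.3919, 0.0327]
tool_rot: [-0.301, 0.89, 0.11, 0.324]
ft_force: [-0.0, 0.0, 0.4]
grip_width: 0.0401
```

Emit:
send_rows --deltas '[{"tx":0,"ty":0,"tz":0,"rx":0,"ry":0,"rz":0},{"tx":0,"ty":0,"tz":0,"rx":0,"ry":0,"rz":0}]'

```text
time: 13.02
position: [0.5653, 0.3904, 0.0334]
tool_rot: [-0.301, 0.891, 0.11, 0.322]
ft_force: [-0.7, -0.1, -0.6]
grip_width: 0.0397
```

Run:
```python
from plan import *
o=robot.get_obs();print(o['time'],o['position'],o['q'],o['joint_velocities'].round(2),o['ft_force'])
h=np.array([.794,.607,0]);R=pose(h,np.radians(40));G=np.array([.558,.384,.048])
go(G,R)
```

```text
13.0167 [0.56525116 0.39038615 0.03342243] [0.35707978 0.82482572 1.91756938 2.52802084 0.33114216 1.92899633] [ 0.   -0.01  0.01 -0.    0.    0.  ] [-0.65775439 -0.08051553 -0.63070615]
t [-0.2  -0.07  0.16] r [ 0.0006 -0.003  -0.0005] rows>= 0.1
```

Emit:
send_rows --deltas '[{"tx":-0.2,"ty":-0.05,"tz":0.15,"rx":0,"ry":0,"rz":0},{"tx":-0.2,"ty":-0.05,"tz":0.15,"rx":0,"ry":0,"rz":0},{"tx":-0.2,"ty":-0.05,"tz":0.15,"rx":0,"ry":0,"rz":0},{"tx":-0.2,"ty":-0.05,"tz":0.15,"rx":0,"ry":0,"rz":0},{"tx":-0.2,"ty":-0.05,"tz":0.15,"rx":0,"ry":0,"rz":0}]' --claw 0.0 --squeeze 50

```text
time: 13.43
position: [0.5686, 0.3925, 0.0341]
tool_rot: [-0.302, 0.89, 0.11, 0.324]
ft_force: [0.1, -0.9, -0.3]
grip_width: 0.0143
```

Emit:
send_rows --deltas '[{"tx":0,"ty":0,"tz":0,"rx":0,"ry":0,"rz":0},{"tx":0,"ty":0,"tz":0,"rx":0,"ry":0,"rz":0}]'

```text
time: 13.6
position: [0.5687, 0.3925, 0.0341]
tool_rot: [-0.302, 0.89, 0.11, 0.324]
ft_force: [-0.9, -0.7, 2.1]
grip_width: 0.0118
```

Run:
```python
from plan import *
o=robot.get_obs();print(o['time'],o['position'],o['q'],o['joint_velocities'].round(2),o['ft_force'],o['grip_width'])
h=np.array([.794,.607,0]);R=pose(h,np.radians(40));Rt=pose(EX,np.radians(40));G=np.array([.558,.384,.048])
w=(o['position'],Rn.from_quat(o['tool_rot']).as_matrix())
w=go(G-h*.06+[0,0,.06],R,from_=w);print(w[0],[ (x.round(2),m) for x,m in ik(w[0],w[1])][:1])
w=go(tote(-.19,-.05,.14),Rt,from_=w);print(w[0],[ (x.round(2),m) for x,m in ik(w[0],w[1])][:1])
w=go(tote(-.17,-.05,.12),Rt,from_=w);print(w[0],[ (x.round(2),m) for x,m in ik(w[0],w[1])][:1])
```

```text
13.6 [0.56870464 0.39254432 0.03408697] [0.35837961 0.82530072 1.90862067 2.518308   0.32615197 1.93976154] [-0.  0. -0. -0.  0.  0.] [-0.92474106 -0.68870078  2.1400982 ] 0.011756705238273152
t [ 0.9  -0.02 -8.5 ] r [ 0.0007 -0.0007  0.0005] rows>= 2.0
[0.5200625  0.35499741 0.09344516] [(array([0.32, 0.68, 2.06, 2.44, 0.34, 1.98]), np.float64(0.3838946633100777))]
t [ 16.26 -25.29 -17.82] r [0.4549 0.     0.5421] rows>= 8.4
[0.48373319 0.00884896 0.12544516] [(array([-0.33,  0.59,  2.42,  2.82,  0.57,  1.64]), np.float64(0.021749181056491373))]
t [-0.25 -0.    2.82] r [0. 0. 0.] rows>= 0.7
[0.50370294 0.00774952 0.10544516] [(array([-0.31,  0.65,  2.38,  2.85,  0.59,  1.62]), np.float64(0.06317986994953007))]
```

Emit:
send_rows --deltas '[{"tx":-0.6,"ty":0,"tz":-0.8,"rx":0,"ry":0,"rz":0},{"tx":-1.2,"ty":0,"tz":-2.0,"rx":0,"ry":0,"rz":0},{"tx":-1.0,"ty":0,"tz":-4.2,"rx":0,"ry":0,"rz":0},{"tx":0.0,"ty":0,"tz":-6.6,"rx":0,"ry":0,"rz":0},{"tx":0.9,"ty":0,"tz":-8.5,"rx":0,"ry":0,"rz":0}]'

```text
time: 14.02
position: [0.5183, 0.3544, 0.0931]
tool_rot: [-0.302, 0.89, 0.109, 0.322]
ft_force: [-0.9, 0.0, -4.6]
grip_width: 0.0118
```

Emit:
send_rows --deltas '[{"tx":0,"ty":0,"tz":0,"rx":0,"ry":0,"rz":0},{"tx":0,"ty":0,"tz":0,"rx":0,"ry":0,"rz":0}]'

```text
time: 14.18
position: [0.5185, 0.3545, 0.0927]
tool_rot: [-0.302, 0.891, 0.109, 0.322]
ft_force: [0.2, 0.4, -2.8]
grip_width: 0.0114
```

Run:
```python
from wr import *
o=robot.get_obs();print(o['time'],o['position'],o['q'],o['joint_velocities'].round(2),o['ft_force'],o['grip_width'])
h=np.array([.794,.607,0]);R=pose(h,np.radians(40));Rt=pose(EX,np.radians(40))
w=(o['position'],Rn.from_quat(o['tool_rot']).as_matrix())
w=go(tote(-.135,-.059,.12),Rt,from_=w);print(w[0],[ (x.round(2),m) for x,m in ik(w[0],w[1])][:1])
c=cam('wrist');save(c,'w5.png')
P,u,v=wcloud(c,o); Ro=Rn.from_quat(o['tool_rot']).as_matrix();g=o['position']-Ro[:,2]*.019
e=np.array([-h[1],h[0],0]);d=P-g;b=d@e;a=d@h
m=(abs(a+.0)<.03)&(abs(b)<.1)&(d[:,2]<-.02)&(d[:,2]>-.032)&(v<300);Q=np.stack([a[m],b[m],d[m,2]],1)
A=np.c_[Q[:,:2],np.ones(len(Q))];print(len(Q),'foot-top plane slope a,b,z0',np.linalg.lstsq(A,Q[:,2],rcond=None)[0], Q[:,1].min(),Q[:,1].max())
```

```text
14.1833 [0.5184909  0.35445867 0.09270325] [0.31587814 0.67744145 2.05778617 2.43884025 0.33469914 1.98237736] [ 0.01  0.02 -0.06  0.    0.02  0.  ] [ 0.23372258  0.43964093 -2.84110742] 0.011435788467514661
t [ 14.68 -29.59 -13.9 ] r [ 0.4547 -0.0039  0.5432] rows>= 8.6
[ 0.53815527 -0.0031609   0.10544516] [(array([-0.31,  0.64,  2.29,  2.79,  0.49,  1.69]), np.float64(0.1547722464477057))]
8884 foot-top plane slope a,b,z0 [-0.03864869  0.00034568 -0.02876047] -0.09485240776747245 0.0966850178662416
```

View pics/w5.png

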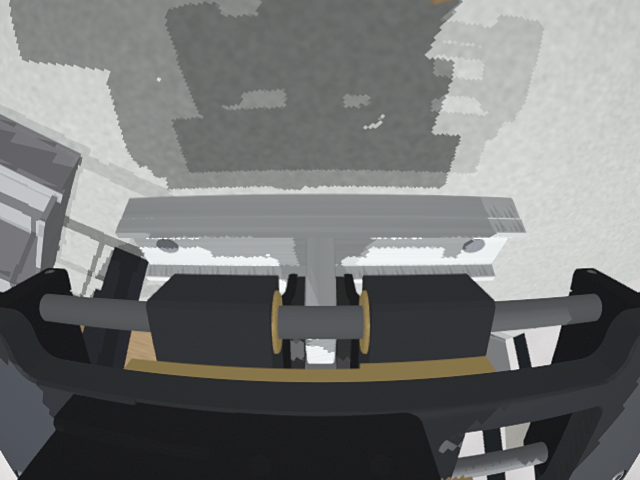

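Emit:
send_rows --deltas '[{"tx":0.8,"ty":-1.5,"tz":-0.7,"rx":0.023,"ry":0,"rz":0.027},{"tx":2.2,"ty":-4.4,"tz":-2.1,"rx":0.068,"ry":0,"rz":0.08},{"tx":3.9,"ty":-8.0,"tz":-3.7,"rx":0.122,"ry":0,"rz":0.145},{"tx":5.6,"ty":-11.5,"tz":-5.4,"rx":0.177,"ry":0,"rz":0.211},{"tx":7.3,"ty":-14.8,"tz":-7.0,"rx":0.227,"ry":0,"rz":0.271}]'

```text
time: 14.65
position: [0.5309, 0.1762, 0.0995]
tool_rot: [-0.139, 0.929, 0.051, 0.338]
ft_force: [1.2, -0.4, -3.5]
grip_width: 0.0114
```

Run:
```python
from wr import *
o=robot.get_obs();print(o['time'],o['position'],o['joint_velocities'].round(2),o['ft_force'],o['grip_width'])
# commanded estimate
p0=np.array([0.5184909,0.35445867,0.09270325+.0]);R0=Rn.from_quat([-0.302,0.891,0.109,0.322]).as_matrix()
com=(p0+R0@np.array([.073,-.148,-.07]),R0@Rn.from_rotvec([.227,0,.271]).as_matrix())
Rt=pose(EX,np.radians(40));w=go(tote(-.135,-.059,.12),Rt,from_=com)
```

```text
14.65 [0.5308662  0.1761568  0.09951066] [-0.94 -0.04  0.38  0.3   0.32 -0.32] [ 1.19273344 -0.36509949 -3.53949943] 0.0114099641973771
t [  3.01 -17.37  -3.19] r [ 0.2264 -0.004   0.2734] rows>= 4.3
```

Emit:
send_rows --deltas '[{"tx":0.6,"ty":-3.4,"tz":-0.6,"rx":0.045,"ry":0,"rz":0.055},{"tx":1.2,"ty":-6.9,"tz":-1.3,"rx":0.09,"ry":0,"rz":0.109},{"tx":1.8,"ty":-10.4,"tz":-1.9,"rx":0.136,"ry":0,"rz":0.164},{"tx":2.3,"ty":-13.5,"tz":-2.5,"rx":0.176,"ry":-0.002,"rz":0.212},{"tx":2.7,"ty":-15.8,"tz":-2.9,"rx":0.206,"ry":-0.003,"rz":0.248}]'

```text
time: 15.07
position: [0.5407, 0.0119, 0.1044]
tool_rot: [0.013, 0.939, -0.004, 0.343]
ft_force: [0.5, -0.2, -2.5]
grip_width: 0.0115
```

Emit:
send_rows --deltas '[{"tx":0.2,"ty":-1.2,"tz":-0.2,"rx":0.016,"ry":0,"rz":0.02},{"tx":0.3,"ty":-1.6,"tz":-0.3,"rx":0.02,"ry":0,"rz":0.025},{"tx":0.3,"ty":-1.6,"tz":-0.3,"rx":0.02,"ry":0,"rz":0.025},{"tx":0.3,"ty":-1.6,"tz":-0.3,"rx":0.02,"ry":0,"rz":0.025}]'

```text
time: 15.4
position: [0.5342, -0.0004, 0.1048]
tool_rot: [0.025, 0.939, -0.008, 0.342]
ft_force: [-0.1, -0.2, -3.0]
grip_width: 0.012
```

Run:
```python
from wr import *
o=robot.get_obs();print(o['time'],o['position'],o['q'],o['joint_velocities'].round(2),o['ft_force'],o['grip_width'])
Rt=pose(EX,np.radians(40));w=go(tote(-.135,-.059,.12),Rt); go(tote(-.07,-.059,.11),Rt);go(tote(0,-.059,.1),Rt)
c=cam('wrist');save(c,'w6.png');P,u,v=wcloud(c,o)
# tote in view
q=np.stack([(P-C0)@EX,(P-C0)@EY,P[:,2]],1)
np.save('q6.npy',np.c_[q,u,v])
```

```text
15.4 [ 5.34183595e-01 -4.34891767e-04  1.04810774e-01] [-0.30747929  0.6413916   2.29657078  2.79410552  0.50427404  1.68254852] [ 0.01 -0.    0.    0.    0.    0.  ] [-0.08043166 -0.15797873 -2.97859288] 0.012026101862206625
t [-0.36 -0.25  0.22] r [0.004  0.0007 0.0002] rows>= 0.1
t [-4.69 -0.27  5.16] r [0.004  0.0007 0.0002] rows>= 1.7
t [-9.4  -0.29 10.43] r [0.004  0.0007 0.0002] rows>= 3.4
```

View pics/w6.png

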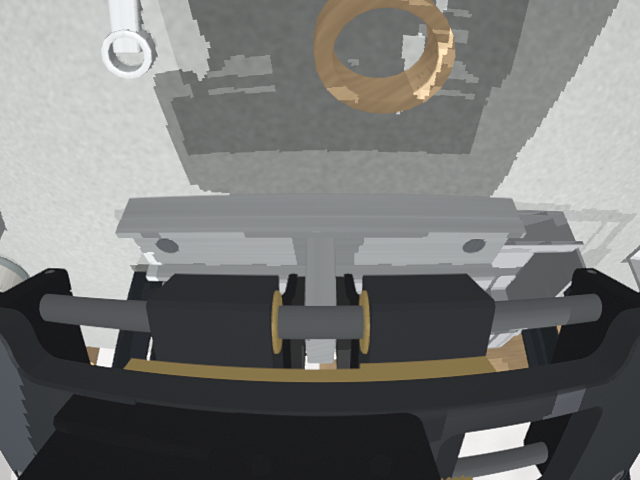

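Run:
```python
import numpy as np
q=np.load('q6.npy')
m=(q[:,2]>.025)&(q[:,2]<.045)&(abs(q[:,0]+.067)<.03);w=q[m];print(m.sum(),np.percentile(w[:,0],[5,50,95]))
for lo in np.arange(-.2,.2,.04):
    k=w[(w[:,1]>lo)&(w[:,1]<lo+.04)]; print(round(lo,2),len(k),k[:,0].mean().round(4) if len(k) else '', k[:,1].min().round(4) if len(k) else '',k[:,1].max().round(4) if len(k) else '')
m=(q[:,2]>.045)&(q[:,2]<.065)&(q[:,0]>-.06)&(q[:,0]<.06)&(abs(abs(q[:,1])-.162)<.03);w=q[m]
for s in(-1,1):
    k=w[w[:,1]*s>0]; print('end',s,len(k),np.percentile(k[:,1],[5,50,95]) if len(k) else '')
m=(q[:,2]>.03)&(q[:,2]<.1)&(q[:,0]>-.06)&(q[:,0]<.06)&(abs(q[:,1]-.05)<.03);k=q[m];print('div',len(k),np.percentile(k[:,1],[5,50,95]) if len(k) else '')
```

```text
1627 [-0.07492753 -0.06979481 -0.04322636]
-0.2 0   
-0.16 0   
-0.12 0   
-0.08 0   
-0.04 0   
0.0 0   
0.04 0   
0.08 624 -0.0708 0.0812 0.1198
0.12 970 -0.0647 0.12 0.16
0.16 33 -0.072 0.1601 0.1641
end -1 0 
end 1 620 [0.15622116 0.15714774 0.15856652]
div 0
```

Emit:
send_rows --deltas '[{"tx":-1.4,"ty":-0.28,"tz":1.5,"rx":0.004,"ry":0,"rz":0},{"tx":-3.6,"ty":-0.28,"tz":4.0,"rx":0.004,"ry":0,"rz":0},{"tx":-5.8,"ty":-0.28,"tz":6.5,"rx":0.004,"ry":0,"rz":0},{"tx":-7.6,"ty":-0.28,"tz":8.6,"rx":0.004,"ry":0,"rz":0},{"tx":-8.6,"ty":-0.28,"tz":9.8,"rx":0.004,"ry":0,"rz":0}]'

```text
time: 15.87
position: [0.6671, -0.0095, 0.0865]
tool_rot: [0.025, 0.938, -0.01, 0.345]
ft_force: [0.1, -0.5, -3.5]
grip_width: 0.0116
```

Emit:
send_rows --deltas '[{"tx":0,"ty":0,"tz":0,"rx":0,"ry":0,"rz":0},{"tx":0,"ty":0,"tz":0,"rx":0,"ry":0,"rz":0},{"tx":0,"ty":0,"tz":0,"rx":0,"ry":0,"rz":0}]'

```text
time: 16.12
position: [0.6609, -0.0094, 0.0846]
tool_rot: [0.026, 0.94, -0.009, 0.341]
ft_force: [-0.2, 0.3, -3.7]
grip_width: 0.0117
```

Run:
```python
from wr import *
o=robot.get_obs();print(o['time'],o['position'],totexy(o['position']),o['joint_velocities'].round(2),o['ft_force'],o['grip_width'])
Rt=pose(EX,np.radians(40));go(tote(-.01,-.059,.1),Rt);go(tote(-.01,-.059,.06),Rt)
c=cam('wrist');save(c,'w7.png');P,u,v=wcloud(c,o)
q=np.stack([(P-C0)@EX,(P-C0)@EY,P[:,2]],1);np.save('q7.npy',np.c_[q,u,v])
for s in(-1,1):
  m=(q[:,2]>.045)&(q[:,2]<.058)&(q[:,0]>-.06)&(q[:,0]<.06)&(abs(q[:,1]*s-.162)<.02);k=q[m];print('end',s,len(k),np.percentile(k[:,1],[5,50,95]) if len(k) else '')
m=(q[:,2]>.02)&(q[:,2]<.06)&(q[:,0]>-.06)&(q[:,0]<.06)&(abs(q[:,1]-.05)<.02);k=q[m];print('div',len(k),np.percentile(k[:,1],[5,50,95]) if len(k) else '')
c=cam('side');cv2.imwrite('pics/s3.png',cv2.resize(c['color'][160:310,250:440,::-1],None,fx=4,fy=4))
```

```text
16.1167 [ 0.66086513 -0.00944391  0.08456137] [ 8.26628140e-05 -5.85278633e-02  8.45613681e-02] [-0.01 -0.01  0.01 -0.    0.    0.  ] [-0.2276427   0.31024228 -3.6627784 ] 0.011711623943526173
t [-0.22 -0.05  0.07] r [ 0.0001 -0.0021  0.0001] rows>= 0.1
t [ 2.34 -0.05  3.14] r [ 0.0001 -0.0021  0.0001] rows>= 0.9
end -1 1431 [-0.16350517 -0.1627311  -0.1455413 ]
end 1 852 [0.15619017 0.15734659 0.15844318]
div 4238 [0.04457036 0.04797462 0.05538285]
```

View pics/w7.png

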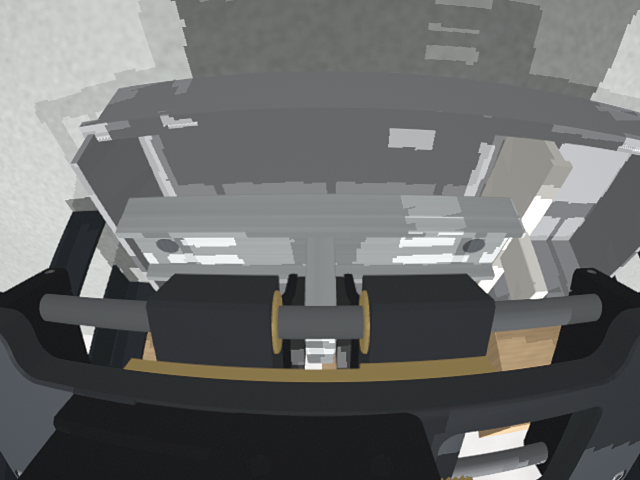

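View pics/s3.png

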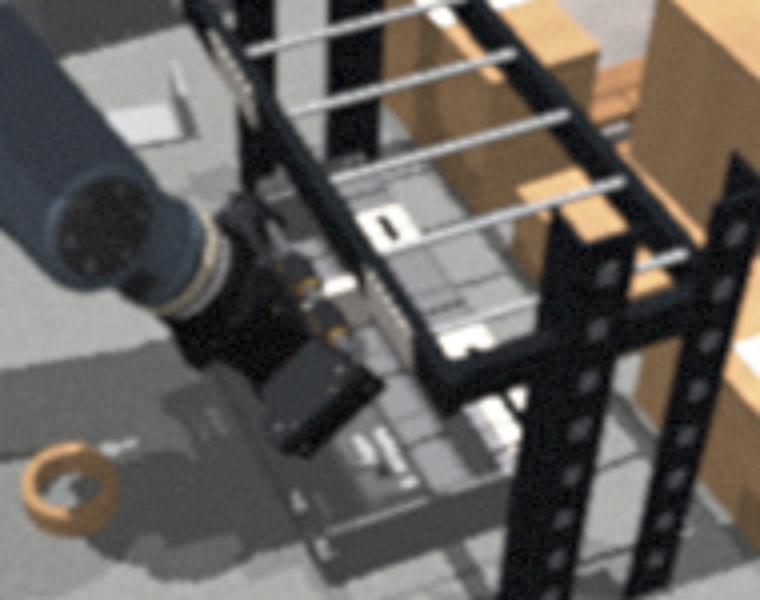

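Emit:
send_rows --deltas '[{"tx":0.4,"ty":0,"tz":0.45,"rx":0,"ry":0,"rz":0},{"tx":0.95,"ty":0,"tz":1.15,"rx":0,"ry":0,"rz":0},{"tx":1.5,"ty":0,"tz":1.8,"rx":0,"ry":0,"rz":0},{"tx":1.95,"ty":0,"tz":2.35,"rx":0,"ry":0,"rz":0},{"tx":2.2,"ty":0,"tz":2.65,"rx":0,"ry":0,"rz":0}]'

```text
time: 16.63
position: [0.6623, -0.011, 0.0498]
tool_rot: [0.027, 0.939, -0.01, 0.342]
ft_force: [-0.6, -0.3, -3.3]
grip_width: 0.0118
```

Emit:
send_rows --deltas '[{"tx":0.1,"ty":0,"tz":0.1,"rx":0,"ry":0,"rz":0},{"tx":0.13,"ty":0,"tz":0.15,"rx":0,"ry":0,"rz":0},{"tx":0.13,"ty":0,"tz":0.15,"rx":0,"ry":0,"rz":0}]'

```text
time: 16.88
position: [0.6633, -0.011, 0.0491]
tool_rot: [0.027, 0.939, -0.01, 0.343]
ft_force: [-0.0, -0.1, -3.1]
grip_width: 0.0118
```

Run:
```python
from wr import *
o=robot.get_obs();print(o['time'],o['position'],totexy(o['position']),o['joint_velocities'].round(2),o['ft_force'],o['grip_width'])
Rt=pose(EX,np.radians(40));go(tote(-.01,-.059,.0568),Rt)
```

```text
16.8833 [ 0.66325288 -0.01099506  0.04914486] [ 0.00255207 -0.05994541  0.04914486] [ 0.   -0.01 -0.   -0.   -0.    0.  ] [-0.00725671 -0.10823463 -3.1360882 ] 0.011752597234363027
t [0.47 0.09 0.51] r [-0.0012  0.0018 -0.0011] rows>= 0.2
```

Emit:
send_rows --deltas '[{"tx":0.12,"ty":0,"tz":0.15,"rx":0,"ry":0,"rz":0},{"tx":0.24,"ty":0,"tz":0.3,"rx":0,"ry":0,"rz":0},{"tx":0.32,"ty":0,"tz":0.38,"rx":0,"ry":0,"rz":0},{"tx":0.32,"ty":0,"tz":0.38,"rx":0,"ry":0,"rz":0},{"tx":0.32,"ty":0,"tz":0.38,"rx":0,"ry":0,"rz":0}]'

```text
time: 17.3
position: [0.6632, -0.011, 0.0442]
tool_rot: [0.027, 0.939, -0.01, 0.343]
ft_force: [-0.5, 0.4, -4.0]
grip_width: 0.0114
```

Emit:
send_rows --deltas '[{"tx":0.06,"ty":0,"tz":0.08,"rx":0,"ry":0,"rz":0},{"tx":0.06,"ty":0,"tz":0.08,"rx":0,"ry":0,"rz":0},{"tx":0.06,"ty":0,"tz":0.08,"rx":0,"ry":0,"rz":0}]'

```text
time: 17.55
position: [0.6633, -0.011, 0.0432]
tool_rot: [0.027, 0.939, -0.01, 0.343]
ft_force: [0.6, -0.1, -3.7]
grip_width: 0.0117
```

Emit:
send_rows --deltas '[{"tx":0.06,"ty":0,"tz":0.08,"rx":0,"ry":0,"rz":0},{"tx":0.06,"ty":0,"tz":0.08,"rx":0,"ry":0,"rz":0},{"tx":0.06,"ty":0,"tz":0.08,"rx":0,"ry":0,"rz":0}]'

```text
time: 17.8
position: [0.6633, -0.011, 0.0421]
tool_rot: [0.027, 0.939, -0.01, 0.343]
ft_force: [-0.4, -0.3, -3.3]
grip_width: 0.0116
```

Emit:
send_rows --deltas '[{"tx":0.06,"ty":0,"tz":0.08,"rx":0,"ry":0,"rz":0},{"tx":0.06,"ty":0,"tz":0.08,"rx":0,"ry":0,"rz":0},{"tx":0.06,"ty":0,"tz":0.08,"rx":0,"ry":0,"rz":0}]'

```text
time: 18.05
position: [0.6634, -0.011, 0.0411]
tool_rot: [0.027, 0.939, -0.01, 0.343]
ft_force: [0.2, 0.8, -2.6]
grip_width: 0.0115
```

Emit:
send_rows --deltas '[{"tx":0.06,"ty":0,"tz":0.08,"rx":0,"ry":0,"rz":0},{"tx":0.06,"ty":0,"tz":0.08,"rx":0,"ry":0,"rz":0},{"tx":0.06,"ty":0,"tz":0.08,"rx":0,"ry":0,"rz":0}]'

```text
time: 18.3
position: [0.6635, -0.011, 0.0402]
tool_rot: [0.027, 0.939, -0.01, 0.343]
ft_force: [-0.3, 0.8, -3.1]
grip_width: 0.0118
```

Run:
```python
from wr import *
o=robot.get_obs();print(o['time'],o['position'],totexy(o['position']),o['ft_force'],o['moment'],o['grip_width'])
c=cam('wrist');save(c,'w8.png');P,u,v=wcloud(c,o)
g=o['position']-Rn.from_quat(o['tool_rot']).as_matrix()[:,2]*.019;d=P-g;b=d@EY;a=d@EX
for nm,lo,hi in(('foot',-.035,-.02),('floor',-.06,-.04)):
  m=(abs(a)<(.03 if nm=='foot' else .055))&(abs(b)<.09)&(d[:,2]<hi)&(d[:,2]>lo)&(v<300);Q=np.stack([a[m],b[m],P[m,2]],1)
  A=np.c_[Q[:,:2],np.ones(len(Q))];print(nm,len(Q),np.linalg.lstsq(A,Q[:,2],rcond=None)[0],np.percentile(Q[:,2],[5,50,95]),np.percentile(Q[:,0],[1,99]))
```

```text
18.3 [ 0.66352971 -0.01101294  0.04020767] [ 0.00282947 -0.05994805  0.04020767] [-0.30833086  0.83201269 -3.09095865] [ 0.07852721  0.74878026 -0.04986451] 0.011809589935917133
foot 19567 [-0.09688479  0.00028429  0.02261785] [0.01995005 0.02157917 0.02857504] [-0.02379234  0.01823311]
floor 1284 [-0.40197331 -0.00153903  0.0045609 ] [0.01249163 0.01374326 0.01465734] [-0.02383226 -0.02158797]
```

View pics/w8.png

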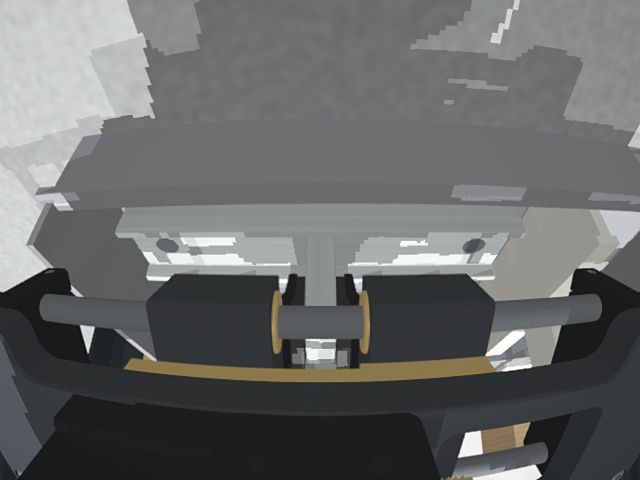

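Emit:
send_rows --deltas '[{"tx":0.06,"ty":0,"tz":0.08,"rx":0,"ry":0,"rz":0},{"tx":0.06,"ty":0,"tz":0.08,"rx":0,"ry":0,"rz":0},{"tx":0.06,"ty":0,"tz":0.08,"rx":0,"ry":0,"rz":0}]'

```text
time: 18.6
position: [0.6636, -0.011, 0.0402]
tool_rot: [0.027, 0.939, -0.01, 0.343]
ft_force: [-3.7, -0.3, 5.1]
grip_width: 0.0116
```

Emit:
send_rows --deltas '[{"tx":0.06,"ty":0,"tz":0.08,"rx":0,"ry":0,"rz":0},{"tx":0.06,"ty":0,"tz":0.08,"rx":0,"ry":0,"rz":0},{"tx":0.06,"ty":0,"tz":0.08,"rx":0,"ry":0,"rz":0}]'

```text
time: 18.85
position: [0.6637, -0.011, 0.0401]
tool_rot: [0.027, 0.938, -0.01, 0.344]
ft_force: [-6.5, -1.2, 12.3]
grip_width: 0.0116
```

Emit:
send_rows --deltas '[{"tx":-0.1,"ty":0,"tz":-0.1,"rx":0,"ry":0,"rz":0},{"tx":-0.1,"ty":0,"tz":-0.1,"rx":0,"ry":0,"rz":0},{"tx":-0.1,"ty":0,"tz":-0.1,"rx":0,"ry":0,"rz":0},{"tx":-0.1,"ty":0,"tz":-0.1,"rx":0,"ry":0,"rz":0},{"tx":-0.1,"ty":0,"tz":-0.1,"rx":0,"ry":0,"rz":0}]' --claw 4.0

```text
time: 19.27
position: [0.664, -0.011, 0.0394]
tool_rot: [0.027, 0.939, -0.01, 0.343]
ft_force: [-1.3, -0.6, -1.3]
grip_width: 0.036
```

Run:
```python
from wr import *
o=robot.get_obs();print(o['time'],o['position'],totexy(o['position']),o['ft_force'],o['moment'],o['grip_width'])
Rt=pose(EX,np.radians(40));w=go(tote(-.075,-.06,.085),Rt);w=go(tote(-.075,.048,.085),Rt,from_=w);w=go(tote(-.002,.048,.079),Rt,from_=w)
```

```text
19.2667 [ 0.66398733 -0.01102622  0.0394487 ] [ 0.00328712 -0.05993615  0.0394487 ] [-1.26649281 -0.6337916  -1.27587398] [ 0.02013009  0.41563477 -0.01234643] 0.03600126919526493
t [ 3.06 -0.02 -6.63] r [-0.0012  0.002  -0.001 ] rows>= 1.8
t [-0.  10.8  0. ] r [0. 0. 0.] rows>= 2.6
t [-5.21  0.    5.15] r [0. 0. 0.] rows>= 1.8
```

Emit:
send_rows --deltas '[{"tx":0.4,"ty":0,"tz":-1.2,"rx":0,"ry":0,"rz":0},{"tx":1.6,"ty":0,"tz":-3.6,"rx":0,"ry":0,"rz":0},{"tx":2.7,"ty":0,"tz":-5.9,"rx":0,"ry":0,"rz":0},{"tx":3.0,"ty":0.5,"tz":-6.6,"rx":0,"ry":0.002,"rz":0},{"tx":3.0,"ty":2.5,"tz":-6.6,"rx":0,"ry":0.002,"rz":0}]'

```text
time: 19.68
position: [0.5982, 0.016, 0.0708]
tool_rot: [0.029, 0.94, -0.01, 0.341]
ft_force: [1.5, 0.3, 0.2]
grip_width: 0.0401
```

Emit:
send_rows --deltas '[{"tx":0,"ty":2.8,"tz":0,"rx":0,"ry":0,"rz":0},{"tx":0,"ty":5.4,"tz":0,"rx":0,"ry":0,"rz":0},{"tx":0,"ty":7.3,"tz":0,"rx":0,"ry":0,"rz":0},{"tx":0,"ty":8.3,"tz":0,"rx":0,"ry":0,"rz":0},{"tx":0,"ty":8.3,"tz":0,"rx":0,"ry":0,"rz":0}]'

```text
time: 20.1
position: [0.6052, 0.1034, 0.0709]
tool_rot: [0.025, 0.939, -0.009, 0.342]
ft_force: [0.2, 0.1, 0.6]
grip_width: 0.0399
```

Emit:
send_rows --deltas '[{"tx":0,"ty":0,"tz":0,"rx":0,"ry":0,"rz":0},{"tx":0,"ty":0,"tz":0,"rx":0,"ry":0,"rz":0}]'

```text
time: 20.27
position: [0.6048, 0.1002, 0.0706]
tool_rot: [0.027, 0.939, -0.01, 0.342]
ft_force: [-0.0, -0.6, 0.2]
grip_width: 0.0402
```

Run:
```python
from wr import *
o=robot.get_obs();print(o['time'],o['position'],totexy(o['position']),o['ft_force'],o['joint_velocities'].round(2),o['grip_width'])
Rt=pose(EX,np.radians(40));w=go(tote(-.002,.048,.079),Rt)
c=cam('wrist');save(c,'w9.png');P,u,v=wcloud(c,o)
q=np.stack([(P-C0)@EX,(P-C0)@EY,P[:,2]],1);np.save('q9.npy',np.c_[q,u,v])
k=q[(q[:,2]>.065)&(q[:,2]<.1)&(abs(q[:,0])<.03)&(abs(q[:,1]-.048)<.015)];print('tab',len(k),np.percentile(k,[5,50,95],axis=0) if len(k) else '')
k=q[(q[:,2]>.015)&(q[:,2]<.034)&(abs(q[:,0])<.045)&(q[:,1]<.06)];
if len(k): print('rail foot',len(k),cv2.minAreaRect((k[:,:2]*1000).astype(np.float32)),np.percentile(k,[1,50,99],axis=0))
```

```text
20.2667 [0.60481145 0.10023253 0.07064768] [-0.06191541  0.04790133  0.07064768] [-0.02408604 -0.60173586  0.17276791] [-0.02 -0.    0.01  0.   -0.   -0.  ] 0.040162970201066364
t [-5.13  0.02  5.11] r [-0.0014 -0.     -0.0013] rows>= 1.7
tab 403 [[-0.01445624  0.04738487  0.07566934]
 [-0.01332297  0.05084172  0.08428301]
 [-0.012223    0.05426385  0.09270179]]
rail foot 9814 ((3.1449012756347656, -109.45158386230469), (289.5224914550781, 89.54130554199219), 86.7106704711914) [[-0.0365275  -0.16354898  0.01727839]
 [-0.01541278 -0.04781753  0.0217605 ]
 [ 0.03387683  0.03452757  0.03254452]]
```

View pics/w9.png

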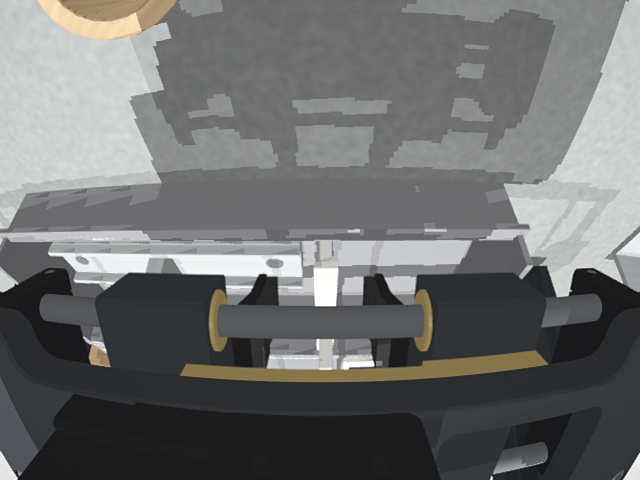

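Emit:
send_rows --deltas '[{"tx":-1.2,"ty":0.2,"tz":1.2,"rx":0,"ry":0,"rz":0},{"tx":-2.8,"ty":0.2,"tz":2.8,"rx":0,"ry":0,"rz":0},{"tx":-4.3,"ty":0.2,"tz":4.3,"rx":0,"ry":0,"rz":0},{"tx":-5.1,"ty":0.2,"tz":5.1,"rx":0,"ry":0,"rz":0},{"tx":-5.1,"ty":0.2,"tz":5.1,"rx":0,"ry":0,"rz":0}]'

```text
time: 20.73
position: [0.68, 0.0965, 0.0654]
tool_rot: [0.028, 0.938, -0.01, 0.344]
ft_force: [0.7, 0.3, -0.3]
grip_width: 0.0402
```

Emit:
send_rows --deltas '[{"tx":0,"ty":0,"tz":0,"rx":0,"ry":0,"rz":0},{"tx":0,"ty":0,"tz":0,"rx":0,"ry":0,"rz":0},{"tx":0,"ty":0,"tz":0,"rx":0,"ry":0,"rz":0}]' --claw 2.5

```text
time: 20.98
position: [0.6746, 0.0981, 0.0638]
tool_rot: [0.027, 0.94, -0.01, 0.34]
ft_force: [-0.6, -0.6, 0.3]
grip_width: 0.0285
```

Run:
```python
from wr import *
o=robot.get_obs();print(o['time'],o['position'],totexy(o['position']),o['ft_force'],o['joint_velocities'].round(2),o['grip_width'])
Rt=pose(EX,np.radians(40));w=go(tote(-.002,.05,.078),Rt)
```

```text
20.9833 [0.67456583 0.09812298 0.06378393] [0.00784946 0.04962953 0.06378393] [-0.62365533 -0.56187569  0.31307231] [ 0.01 -0.   -0.    0.    0.   -0.  ] 0.028525875121176505
t [-0.16  0.04  0.18] r [-0.0016 -0.003  -0.0013] rows>= 0.1
```

Emit:
send_rows --deltas '[{"tx":0,"ty":0,"tz":0,"rx":0,"ry":0,"rz":0},{"tx":0,"ty":0,"tz":0,"rx":0,"ry":0,"rz":0},{"tx":0,"ty":0,"tz":0,"rx":0,"ry":0,"rz":0},{"tx":0,"ty":0,"tz":0,"rx":0,"ry":0,"rz":0},{"tx":0,"ty":0,"tz":0,"rx":0,"ry":0,"rz":0}]' --claw 0.0 --squeeze 20

```text
time: 21.4
position: [0.676, 0.0987, 0.0644]
tool_rot: [0.026, 0.939, -0.01, 0.342]
ft_force: [-1.1, -0.4, 0.3]
grip_width: 0.0078
```

Emit:
send_rows --deltas '[{"tx":0,"ty":-0.3,"tz":0,"rx":0,"ry":0,"rz":0},{"tx":0,"ty":-0.6,"tz":0,"rx":0,"ry":0,"rz":0},{"tx":0,"ty":-0.8,"tz":0,"rx":0,"ry":0,"rz":0},{"tx":0,"ty":-1.0,"tz":0,"rx":0,"ry":0,"rz":0},{"tx":0,"ty":-1.2,"tz":0,"rx":0,"ry":0,"rz":0}]'

```text
time: 21.82
position: [0.6753, 0.0865, 0.0644]
tool_rot: [0.026, 0.939, -0.01, 0.342]
ft_force: [-1.2, 6.1, 1.8]
grip_width: 0.0079
```

Run:
```python
from wr import *
o=robot.get_obs();print(o['time'],o['position'],totexy(o['position']),o['ft_force'],o['joint_velocities'].round(2),o['grip_width'])
```

```text
21.8167 [0.67534864 0.0864628  0.06436956] [0.00927207 0.03803001 0.06436956] [-1.21238337  6.05844602  1.80196714] [-0.04 -0.    0.01 -0.14  0.01  0.1 ] 0.007920018094227774
```

Emit:
send_rows --deltas '[{"tx":0,"ty":-0.1,"tz":0,"rx":0,"ry":0,"rz":0},{"tx":0,"ty":-0.2,"tz":0,"rx":0,"ry":0,"rz":0},{"tx":0,"ty":-0.3,"tz":0,"rx":0,"ry":0,"rz":0},{"tx":0,"ty":-0.4,"tz":0,"rx":0,"ry":0,"rz":0}]'

```text
time: 22.15
position: [0.6752, 0.0829, 0.0644]
tool_rot: [0.026, 0.939, -0.01, 0.342]
ft_force: [-0.8, 5.9, 1.1]
grip_width: 0.0077
```

Emit:
send_rows --deltas '[{"tx":0,"ty":-0.05,"tz":0,"rx":0,"ry":0,"rz":0},{"tx":0,"ty":-0.1,"tz":0,"rx":0,"ry":0,"rz":0}]'

```text
time: 22.32
position: [0.6752, 0.0819, 0.0644]
tool_rot: [0.026, 0.939, -0.01, 0.342]
ft_force: [-1.7, 4.9, 1.6]
grip_width: 0.0078
```

Emit:
send_rows --deltas '[{"tx":0,"ty":-0.05,"tz":0,"rx":0,"ry":0,"rz":0},{"tx":0,"ty":-0.1,"tz":0,"rx":0,"ry":0,"rz":0}]'

```text
time: 22.48
position: [0.6751, 0.0809, 0.0644]
tool_rot: [0.026, 0.939, -0.01, 0.342]
ft_force: [-1.7, 6.9, 0.9]
grip_width: 0.0076
```

Emit:
send_rows --deltas '[{"tx":0,"ty":-0.05,"tz":0,"rx":0,"ry":0,"rz":0},{"tx":0,"ty":-0.1,"tz":0,"rx":0,"ry":0,"rz":0}]'

```text
time: 22.65
position: [0.6751, 0.08, 0.0644]
tool_rot: [0.026, 0.939, -0.01, 0.342]
ft_force: [-2.2, 5.2, 1.1]
grip_width: 0.0077
```

Emit:
send_rows --deltas '[{"tx":0,"ty":-0.05,"tz":0,"rx":0,"ry":0,"rz":0},{"tx":0,"ty":-0.05,"tz":0,"rx":0,"ry":0,"rz":0}]'

```text
time: 22.82
position: [0.675, 0.0794, 0.0644]
tool_rot: [0.026, 0.939, -0.01, 0.342]
ft_force: [-1.0, 4.8, 1.5]
grip_width: 0.0077
```

Emit:
send_rows --deltas '[{"tx":0,"ty":-0.05,"tz":0,"rx":0,"ry":0,"rz":0},{"tx":0,"ty":-0.05,"tz":0,"rx":0,"ry":0,"rz":0}]'

```text
time: 22.98
position: [0.675, 0.0789, 0.0644]
tool_rot: [0.026, 0.939, -0.01, 0.342]
ft_force: [-1.5, 4.5, 1.1]
grip_width: 0.0078
```

Emit:
send_rows --deltas '[{"tx":0,"ty":-0.05,"tz":0,"rx":0,"ry":0,"rz":0},{"tx":0,"ty":-0.05,"tz":0,"rx":0,"ry":0,"rz":0}]'

```text
time: 23.15
position: [0.6749, 0.0784, 0.0644]
tool_rot: [0.026, 0.939, -0.01, 0.342]
ft_force: [-1.2, 5.4, 1.3]
grip_width: 0.0078
```

Emit:
send_rows --deltas '[{"tx":0,"ty":-0.05,"tz":0,"rx":0,"ry":0,"rz":0},{"tx":0,"ty":-0.05,"tz":0,"rx":0,"ry":0,"rz":0}]'

```text
time: 23.32
position: [0.6749, 0.0783, 0.0644]
tool_rot: [0.026, 0.939, -0.01, 0.342]
ft_force: [-1.0, 6.5, 0.5]
grip_width: 0.0076
```

Emit:
send_rows --deltas '[{"tx":0,"ty":-0.05,"tz":0,"rx":0,"ry":0,"rz":0},{"tx":0,"ty":-0.05,"tz":0,"rx":0,"ry":0,"rz":0}]'

```text
time: 23.48
position: [0.675, 0.0783, 0.0644]
tool_rot: [0.025, 0.939, -0.01, 0.342]
ft_force: [-0.3, 9.2, 1.4]
grip_width: 0.0076
```

Emit:
send_rows --deltas '[{"tx":0,"ty":0,"tz":0,"rx":0,"ry":0,"rz":0},{"tx":0,"ty":0,"tz":0,"rx":0,"ry":0,"rz":0},{"tx":0,"ty":0,"tz":0,"rx":0,"ry":0,"rz":0},{"tx":0,"ty":0,"tz":0,"rx":0,"ry":0,"rz":0},{"tx":0,"ty":0,"tz":0,"rx":0,"ry":0,"rz":0}]' --claw 4.0

```text
time: 23.9
position: [0.6753, 0.0763, 0.0645]
tool_rot: [0.027, 0.939, -0.01, 0.342]
ft_force: [0.2, -0.1, -0.3]
grip_width: 0.0334
```

Run:
```python
from wr import *
o=robot.get_obs();print(o['time'],o['position'],totexy(o['position']),o['ft_force'],o['grip_width'])
h=np.array([.8634,-.5045,0]);R=pose(h,np.radians(40));Rt=pose(EX,np.radians(40));G=np.array([.5505,-.373,.048])
w=go(tote(-.1,.03,.088),Rt);w=go(tote(-.12,-.06,.115),Rt,from_=w);print([ (x.round(2),m) for x,m in ik(w[0],w[1])][:1])
w=go(G-h*.08+[0,0,.06],R,from_=w);print([ (x.round(2),m) for x,m in ik(w[0],w[1])][:1])
```

```text
23.9 [0.67530064 0.07632019 0.0644556 ] [0.0097817 0.0279001 0.0644556] [ 0.24720005 -0.1019269  -0.25620658] 0.03336420017240495
t [ 6.9   0.18 -6.96] r [-0.0019 -0.0001 -0.0021] rows>= 2.4
t [-0.2  -9.   -3.35] r [0. 0. 0.] rows>= 2.3
[(array([-0.3 ,  0.65,  2.25,  2.79,  0.47,  1.7 ]), np.float64(0.1913460879610942))]
t [  3.72 -33.67  -2.21] r [0.3046 0.     0.363 ] rows>= 8.1
[(array([-0.92,  0.67,  2.14,  2.47,  0.41,  1.89]), np.float64(0.3033048163425063))]
```

Emit:
send_rows --deltas '[{"tx":1.5,"ty":0.2,"tz":-1.5,"rx":0,"ry":0,"rz":0},{"tx":4.0,"ty":0.2,"tz":-4.1,"rx":0,"ry":0,"rz":0},{"tx":6.6,"ty":0.2,"tz":-6.7,"rx":0,"ry":0,"rz":0},{"tx":6.9,"ty":-2.5,"tz":-8.6,"rx":0,"ry":0,"rz":0},{"tx":6.7,"ty":-6.2,"tz":-10.0,"rx":0,"ry":0,"rz":0}]'

```text
time: 24.32
position: [0.5519, 0.0249, 0.097]
tool_rot: [0.024, 0.941, -0.008, 0.339]
ft_force: [1.2, -0.2, 0.0]
grip_width: 0.0398
```

Run:
```python
from wr import *
o=robot.get_obs();print(o['time'],o['position'],totexy(o['position']),o['ft_force'],o['grip_width'])
h=np.array([.8634,-.5045,0]);R=pose(h,np.radians(40));Rt=pose(EX,np.radians(40));G=np.array([.5505,-.373,.048])
p0=np.array([.6753,.0763,.0645]);com=(p0+Rt@[.067,-.062,-.100],Rt)
print(com[0])
w=go(G-h*.08+[0,0,.06],R,from_=com)
```

```text
24.3167 [0.55189426 0.02485217 0.09704786] [-0.11060876 -0.03027403  0.09704786] [ 1.20242929 -0.24839408  0.00532214] 0.039752667239433076
[0.55646279 0.02074875 0.09803767]
t [  3.71 -36.26  -2.52] r [0.3046 0.     0.363 ] rows>= 8.8
```

Emit:
send_rows --deltas '[{"tx":0.4,"ty":-3.9,"tz":-0.3,"rx":0.033,"ry":0,"rz":0.039},{"tx":0.8,"ty":-7.8,"tz":-0.5,"rx":0.066,"ry":0,"rz":0.078},{"tx":1.2,"ty":-11.7,"tz":-0.8,"rx":0.098,"ry":0,"rz":0.117},{"tx":1.6,"ty":-15.6,"tz":-1.1,"rx":0.131,"ry":0,"rz":0.156},{"tx":2.0,"ty":-19.5,"tz":-1.4,"rx":0.164,"ry":0,"rz":0.195}]'

```text
time: 24.73
position: [0.5202, -0.174, 0.096]
tool_rot: [0.147, 0.928, -0.054, 0.338]
ft_force: [0.0, -0.1, 0.0]
grip_width: 0.0398
```

Run:
```python
from wr import *
o=robot.get_obs();print(o['time'],o['position'],o['q'].round(2))
h=np.array([.8634,-.5045,0]);R=pose(h,np.radians(40));Rt=pose(EX,np.radians(40));G=np.array([.5505,-.373,.048])
com=(np.array([.5565,.0207,.098])+Rt@[.02,-.195,-.014],Rt@Rn.from_rotvec([.164,0,.195]).as_matrix())
w=go(G-h*.08+[0,0,.06],R,from_=com)
```

```text
24.7333 [ 0.52022962 -0.17398997  0.09596821] [-0.65  0.66  2.26  2.69  0.5   1.71]
t [ -1.57 -16.72   1.64] r [1.406e-01 1.000e-04 1.680e-01] rows>= 4.0
```

Emit:
send_rows --deltas '[{"tx":-0.4,"ty":-3.8,"tz":0.4,"rx":0.032,"ry":0,"rz":0.038},{"tx":-0.7,"ty":-7.6,"tz":0.7,"rx":0.064,"ry":0,"rz":0.076},{"tx":-1.1,"ty":-11.4,"tz":1.1,"rx":0.096,"ry":0,"rz":0.115},{"tx":-1.4,"ty":-14.6,"tz":1.4,"rx":0.123,"ry":0,"rz":0.147},{"tx":-1.5,"ty":-16.4,"tz":1.6,"rx":0.138,"ry":0,"rz":0.165}]'

```text
time: 25.15
position: [0.4911, -0.3394, 0.0942]
tool_rot: [0.247, 0.906, -0.091, 0.331]
ft_force: [0.7, 0.0, 0.7]
grip_width: 0.0402
```

Emit:
send_rows --deltas '[{"tx":0,"ty":0,"tz":0,"rx":0,"ry":0,"rz":0},{"tx":0,"ty":0,"tz":0,"rx":0,"ry":0,"rz":0},{"tx":0,"ty":0,"tz":0,"rx":0,"ry":0,"rz":0}]'

```text
time: 25.4
position: [0.4909, -0.3335, 0.0932]
tool_rot: [0.244, 0.908, -0.089, 0.33]
ft_force: [-0.3, 0.5, -0.2]
grip_width: 0.0401
```

Run:
```python
from wr import *
o=robot.get_obs();print(o['time'],o['position'],o['q'].round(2),o['joint_velocities'].round(2))
h=np.array([.8634,-.5045,0]);R=pose(h,np.radians(40));G=np.array([.5505,-.373,.048])
w=go(G-h*.08+[0,0,.06],R);w=go(G,R)
c=cam('wrist');save(c,'w10.png');P,u,v=wcloud(c,o);railfit(P,np.array([.5505,-.373,0]),h)
c=cam('side');cv2.imwrite('pics/s4.png',cv2.resize(c['color'][160:310,250:440,::-1],None,fx=4,fy=4))
```

```text
25.4 [ 0.49088925 -0.33348143  0.09322443] [-0.91  0.67  2.15  2.49  0.41  1.88] [ 0.02  0.    0.01  0.   -0.    0.  ]
t [-0.29 -0.41  0.21] r [ 0.0019 -0.0013  0.0021] rows>= 0.1
t [-2.58 -0.43  9.95] r [ 0.0019 -0.0013  0.0021] rows>= 2.5
foot 2602 ((1.5234851837158203, -40.62609100341797), (52.10443878173828, 181.6542205810547), 3.323561191558838) range a [-23.14493325  22.024356  ] b [-50.53173951  47.84224409]
lug 941 a [-18.82268929  -5.37959883] b [-6.82493404 -0.74886002  5.20515317]
```

View pics/w10.png

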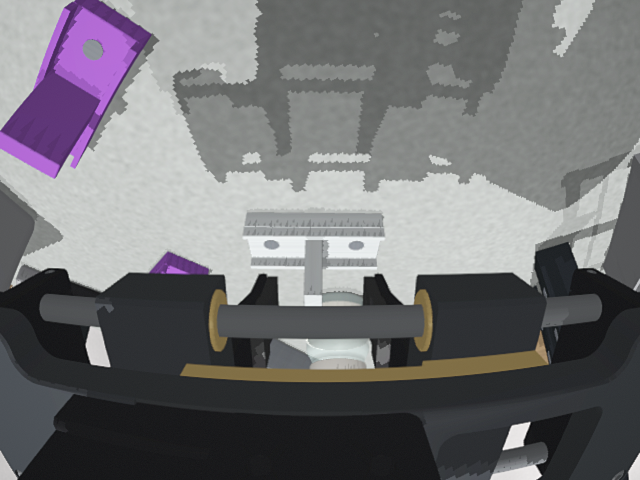

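View pics/s4.png

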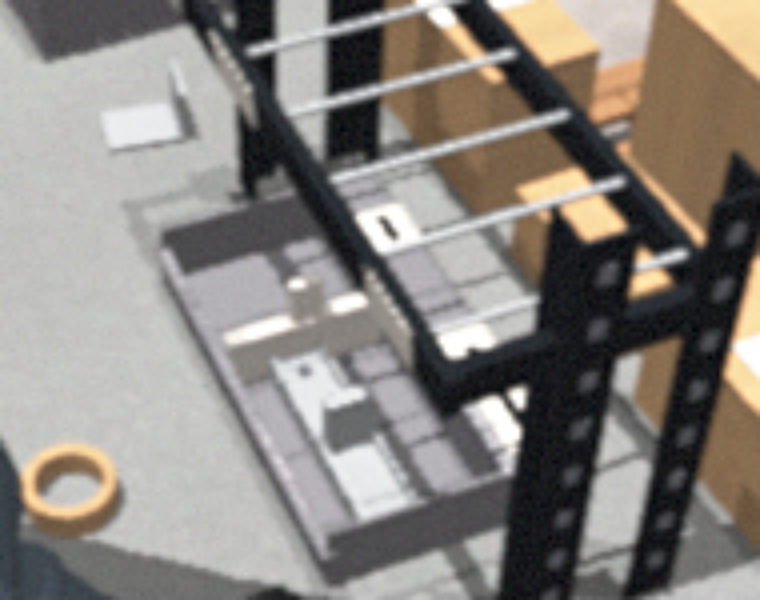

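Emit:
send_rows --deltas '[{"tx":-0.7,"ty":-0.5,"tz":2.8,"rx":0,"ry":0,"rz":0.002},{"tx":-1.5,"ty":-0.5,"tz":6.0,"rx":0,"ry":0,"rz":0.002},{"tx":-2.2,"ty":-0.5,"tz":8.6,"rx":0,"ry":0,"rz":0.002},{"tx":-2.55,"ty":-0.5,"tz":9.9,"rx":0,"ry":0,"rz":0.002},{"tx":-2.55,"ty":-0.5,"tz":9.9,"rx":0,"ry":0,"rz":0.002}]'

```text
time: 25.92
position: [0.563, -0.3802, 0.0327]
tool_rot: [0.244, 0.907, -0.088, 0.331]
ft_force: [-0.6, 0.2, -0.1]
grip_width: 0.0404
```

Emit:
send_rows --deltas '[{"tx":0,"ty":0,"tz":0,"rx":0,"ry":0,"rz":0},{"tx":0,"ty":0,"tz":0,"rx":0,"ry":0,"rz":0},{"tx":0,"ty":0,"tz":0,"rx":0,"ry":0,"rz":0}]'

```text
time: 26.17
position: [0.5598, -0.3792, 0.0343]
tool_rot: [0.245, 0.907, -0.088, 0.33]
ft_force: [-0.5, 0.9, -0.8]
grip_width: 0.0399
```

Run:
```python
from wr import *
o=robot.get_obs();print(o['time'],o['position'],o['ft_force'],o['joint_velocities'].round(2))
h=np.array([.8634,-.5045,0]);R=pose(h,np.radians(40));G=np.array([.5505,-.373,.048])
w=go(G,R)
```

```text
26.1667 [ 0.55982634 -0.37921415  0.03430685] [-0.48235847  0.92332393 -0.75854243] [-0.   -0.01 -0.01  0.    0.    0.  ]
t [-0.02  0.07  0.13] r [ 0.0018 -0.0015  0.0001] rows>= 0.0
```

Emit:
send_rows --deltas '[{"tx":0,"ty":0,"tz":0.1,"rx":0,"ry":0,"rz":0},{"tx":0,"ty":0,"tz":0.1,"rx":0,"ry":0,"rz":0},{"tx":0,"ty":0,"tz":0.1,"rx":0,"ry":0,"rz":0},{"tx":0,"ty":0,"tz":0.1,"rx":0,"ry":0,"rz":0},{"tx":0,"ty":0,"tz":0.1,"rx":0,"ry":0,"rz":0}]' --claw 0.0 --squeeze 50

```text
time: 26.58
position: [0.5611, -0.381, 0.0334]
tool_rot: [0.245, 0.907, -0.089, 0.33]
ft_force: [0.4, -0.9, -0.4]
grip_width: 0.0142
```

Emit:
send_rows --deltas '[{"tx":0,"ty":0,"tz":0,"rx":0,"ry":0,"rz":0},{"tx":0,"ty":0,"tz":0,"rx":0,"ry":0,"rz":0}]'

```text
time: 26.75
position: [0.5612, -0.3808, 0.0334]
tool_rot: [0.245, 0.907, -0.089, 0.33]
ft_force: [-1.0, 0.5, 2.1]
grip_width: 0.0118
```

Emit:
send_rows --deltas '[{"tx":-0.6,"ty":0,"tz":-0.8,"rx":0,"ry":0,"rz":0},{"tx":-1.4,"ty":0,"tz":-2.2,"rx":0,"ry":0,"rz":0},{"tx":-1.3,"ty":0,"tz":-4.4,"rx":0,"ry":0,"rz":0},{"tx":-0.4,"ty":0,"tz":-6.8,"rx":0,"ry":0,"rz":0},{"tx":0.3,"ty":0,"tz":-8.5,"rx":0,"ry":0,"rz":0}]'

```text
time: 27.17
position: [0.5103, -0.351, 0.0963]
tool_rot: [0.245, 0.908, -0.089, 0.329]
ft_force: [-0.5, -0.5, -3.0]
grip_width: 0.0117
```

Emit:
send_rows --deltas '[{"tx":0,"ty":0,"tz":0,"rx":0,"ry":0,"rz":0},{"tx":0,"ty":0,"tz":0,"rx":0,"ry":0,"rz":0}]'

```text
time: 27.33
position: [0.511, -0.3516, 0.096]
tool_rot: [0.246, 0.907, -0.089, 0.329]
ft_force: [0.3, -0.3, -3.2]
grip_width: 0.0117
```

Run:
```python
from wr import *
o=robot.get_obs();print(o['time'],o['position'],o['ft_force'],o['joint_velocities'].round(2),o['grip_width'],o['q'].round(2))
h=np.array([.8634,-.5045,0]);Rt=pose(EX,np.radians(40))
w=go(tote(-.13,.096,.125),Rt);print([ (x.round(2),m) for x,m in ik(w[0],w[1])][:1])
c=cam('wrist');save(c,'w11.png');P,u,v=wcloud(c,o); Ro=Rn.from_quat(o['tool_rot']).as_matrix();g=o['position']-Ro[:,2]*.019
e=np.array([-h[1],h[0],0]);d=P-g;b=d@e;a=d@h
m=(abs(a+.0)<.03)&(abs(b)<.1)&(d[:,2]<-.02)&(d[:,2]>-.032)&(v<300);Q=np.stack([a[m],b[m],d[m,2]],1)
A=np.c_[Q[:,:2],np.ones(len(Q))];print(len(Q),np.linalg.lstsq(A,Q[:,2],rcond=None)[0], Q[:,1].min(),Q[:,1].max())
```

```text
27.3333 [ 0.5110016  -0.35163917  0.09603183] [ 0.25877836 -0.34995238 -3.18492245] [ 0.01  0.02 -0.06  0.    0.02  0.  ] 0.011697382175557434 [-0.9   0.67  2.08  2.39  0.35  2.  ]
t [ 15.89  45.48 -15.08] r [-0.3032 -0.0021 -0.3641] rows>= 12.1
[(array([0.14, 0.62, 2.16, 3.51, 0.35, 1.37]), np.float64(0.28223423014154436))]
5185 [-0.05378598  0.00125529 -0.02865838] -0.050331853236240016 0.05013327786174025
```

View pics/w11.png

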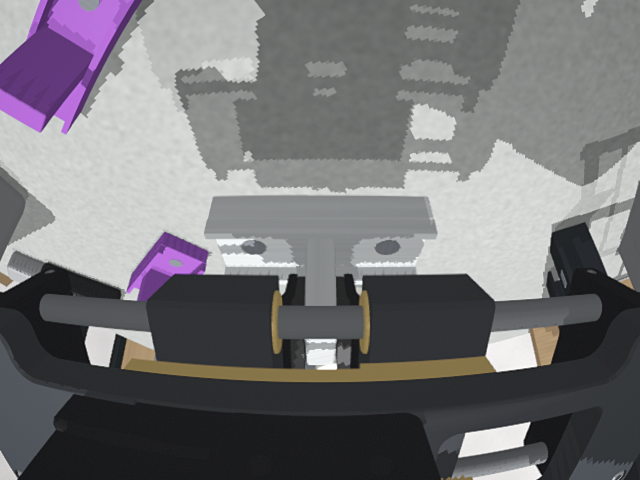

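Emit:
send_rows --deltas '[{"tx":0.6,"ty":1.8,"tz":-0.6,"rx":-0.012,"ry":0,"rz":-0.015},{"tx":1.7,"ty":5.0,"tz":-1.7,"rx":-0.033,"ry":0,"rz":-0.04},{"tx":2.9,"ty":8.4,"tz":-2.8,"rx":-0.056,"ry":0,"rz":-0.067},{"tx":4.1,"ty":11.8,"tz":-3.9,"rx":-0.079,"ry":0,"rz":-0.094},{"tx":5.3,"ty":15.2,"tz":-5.0,"rx":-0.101,"ry":0,"rz":-0.121}]'

```text
time: 27.8
position: [0.5266, -0.1839, 0.1001]
tool_rot: [0.173, 0.924, -0.063, 0.336]
ft_force: [0.1, 0.4, -3.0]
grip_width: 0.0119
```

Run:
```python
from wr import *
o=robot.get_obs();print(o['time'],o['position'],o['q'].round(2),o['grip_width'])
Rt=pose(EX,np.radians(40));R0=Rn.from_quat([.2455,.907,-.089,.3295]).as_matrix()
com=(np.array([.511,-.3516,.096])+R0@[.053,.152,-.05],R0@Rn.from_rotvec([-.101,0,-.121]).as_matrix());print(com[0])
w=go(tote(-.13,.095,.125),Rt,from_=com)
```

```text
27.8 [ 0.52659518 -0.18390085  0.10007956] [-0.63  0.65  2.24  2.76  0.46  1.72] 0.011894616744603468
[ 0.52484197 -0.18366486  0.1003806 ]
t [ 6.73 32.1  -6.94] r [-0.2028 -0.0012 -0.2422] rows>= 8.0
```

Emit:
send_rows --deltas '[{"tx":0.8,"ty":3.6,"tz":-0.8,"rx":-0.023,"ry":0,"rz":-0.027},{"tx":1.5,"ty":7.3,"tz":-1.6,"rx":-0.046,"ry":0,"rz":-0.055},{"tx":2.3,"ty":11.0,"tz":-2.4,"rx":-0.07,"ry":0,"rz":-0.083},{"tx":3.1,"ty":14.7,"tz":-3.2,"rx":-0.093,"ry":0,"rz":-0.111},{"tx":3.8,"ty":18.3,"tz":-4.0,"rx":-0.116,"ry":0,"rz":-0.138}]'

```text
time: 28.22
position: [0.5418, 0.0079, 0.1061]
tool_rot: [0.089, 0.936, -0.032, 0.34]
ft_force: [0.0, -1.0, -2.6]
grip_width: 0.012
```

Run:
```python
from wr import *
o=robot.get_obs();print(o['time'],o['position'],o['q'].round(2),o['grip_width'])
Rt=pose(EX,np.radians(40));R0=Rn.from_quat([.2455,.907,-.089,.3295]).as_matrix()
p=np.array([.511,-.3516,.096])+R0@[.053,.152,-.05];R1=R0@Rn.from_rotvec([-.101,0,-.121]).as_matrix()
com=(p+R1@[.038,.183,-.04],R1@Rn.from_rotvec([-.116,0,-.138]).as_matrix());print(com[0])
w=go(tote(-.13,.095,.125),Rt,from_=com)
```

```text
28.2167 [0.54183314 0.00792113 0.10611971] [-0.19  0.63  2.26  3.13  0.45  1.58] 0.011969992008043665
[0.54009252 0.00675733 0.10669017]
t [ 0.98 14.32 -1.3 ] r [-0.0867 -0.0012 -0.1043] rows>= 3.5
```

Emit:
send_rows --deltas '[{"tx":0.3,"ty":3.8,"tz":-0.3,"rx":-0.023,"ry":0,"rz":-0.028},{"tx":0.5,"ty":7.5,"tz":-0.7,"rx":-0.045,"ry":0,"rz":-0.055},{"tx":0.8,"ty":10.8,"tz":-1.0,"rx":-0.065,"ry":0,"rz":-0.079},{"tx":0.9,"ty":13.2,"tz":-1.2,"rx":-0.08,"ry":0,"rz":-0.096},{"tx":1.0,"ty":14.3,"tz":-1.3,"rx":-0.087,"ry":0,"rz":-0.104}]'

```text
time: 28.63
position: [0.5536, 0.1535, 0.1105]
tool_rot: [0.023, 0.939, -0.008, 0.343]
ft_force: [-0.2, -0.6, -3.2]
grip_width: 0.0114
```

Emit:
send_rows --deltas '[{"tx":0,"ty":0,"tz":0,"rx":0,"ry":0,"rz":0},{"tx":0,"ty":0,"tz":0,"rx":0,"ry":0,"rz":0},{"tx":0,"ty":0,"tz":0,"rx":0,"ry":0,"rz":0}]'

```text
time: 28.88
position: [0.5525, 0.1493, 0.1102]
tool_rot: [0.026, 0.939, -0.009, 0.342]
ft_force: [-0.4, -0.0, -3.7]
grip_width: 0.012
```

Run:
```python
from wr import *
o=robot.get_obs();print(o['time'],o['position'],totexy(o['position']),o['q'].round(2),o['joint_velocities'].round(2),o['grip_width'])
Rt=pose(EX,np.radians(40));go(tote(-.13,.095,.125),Rt);go(tote(-.015,.095,.1),Rt)
```

```text
28.8833 [0.55253626 0.14931669 0.11017708] [-0.11680983  0.09403758  0.11017708] [0.13 0.62 2.16 3.5  0.35 1.38] [-0.02 -0.    0.01 -0.    0.   -0.  ] 0.011975612712512983
t [ 0.06  0.1  -0.08] r [ 0.0003 -0.0004 -0.0005] rows>= 0.0
t [-7.15  0.1   9.22] r [ 0.0003 -0.0004 -0.0005] rows>= 2.8
```

Emit:
send_rows --deltas '[{"tx":-1.1,"ty":0.1,"tz":1.4,"rx":0,"ry":0,"rz":0},{"tx":-3.0,"ty":0.1,"tz":3.9,"rx":0,"ry":0,"rz":0},{"tx":-4.9,"ty":0.1,"tz":6.3,"rx":0,"ry":0,"rz":0},{"tx":-6.4,"ty":0.1,"tz":8.2,"rx":0,"ry":0,"rz":0},{"tx":-7.1,"ty":0.1,"tz":9.2,"rx":0,"ry":0,"rz":0}]'

```text
time: 29.3
position: [0.67, 0.1419, 0.0862]
tool_rot: [0.028, 0.938, -0.01, 0.344]
ft_force: [-0.2, -0.1, -3.2]
grip_width: 0.0117
```

Emit:
send_rows --deltas '[{"tx":0,"ty":0,"tz":0,"rx":0,"ry":0,"rz":0},{"tx":0,"ty":0,"tz":0,"rx":0,"ry":0,"rz":0},{"tx":0,"ty":0,"tz":0,"rx":0,"ry":0,"rz":0}]'

```text
time: 29.55
position: [0.6638, 0.1434, 0.0849]
tool_rot: [0.026, 0.94, -0.009, 0.34]
ft_force: [-0.4, -0.0, -3.6]
grip_width: 0.0117
```

Run:
```python
from wr import *
o=robot.get_obs();print(o['time'],o['position'],totexy(o['position']),o['q'].round(2),o['joint_velocities'].round(2),o['ft_force'],o['grip_width'])
Rt=pose(EX,np.radians(40));go(tote(-.015,.095,.057),Rt)
c=cam('wrist');save(c,'w12.png');P,u,v=wcloud(c,o)
q=np.stack([(P-C0)@EX,(P-C0)@EY,P[:,2]],1)
for s in(-1,1):
  m=(q[:,2]>.045)&(q[:,2]<.058)&(q[:,0]>-.06)&(q[:,0]<.06)&(abs(q[:,1]*s-.162)<.02);k=q[m];print('end',s,len(k),np.percentile(k[:,1],[5,50,95]) if len(k) else '')
m=(q[:,2]>.03)&(q[:,2]<.05)&(q[:,0]>-.06)&(q[:,0]<.06)&(abs(q[:,1]-.03)<.02);k=q[m];print('div',len(k),np.percentile(k[:,1],[5,50,95]) if len(k) else '')
```

```text
29.55 [0.663778   0.1434494  0.08485437] [-0.00541377  0.09429438  0.08485437] [0.09 0.72 1.91 3.64 0.2  1.2 ] [ 0.01 -0.01  0.01  0.    0.   -0.  ] [-0.37887717 -0.02882773 -3.56848631] 0.01171584926773184
t [2.51 0.07 3.43] r [-0.0002 -0.0034 -0.0007] rows>= 1.0
end -1 389 [-0.16366463 -0.16252237 -0.16123466]
end 1 1389 [0.15664363 0.15728277 0.15774817]
div 1120 [0.03274507 0.03317656 0.03361247]
```

View pics/w12.png

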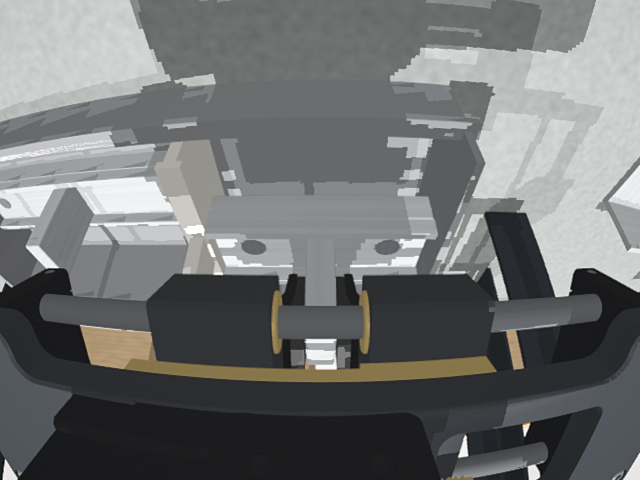

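Emit:
send_rows --deltas '[{"tx":0.4,"ty":0.05,"tz":0.5,"rx":0,"ry":-0.003,"rz":0},{"tx":1.0,"ty":0.05,"tz":1.2,"rx":0,"ry":-0.003,"rz":0},{"tx":1.6,"ty":0.05,"tz":1.95,"rx":0,"ry":-0.003,"rz":0},{"tx":2.15,"ty":0.05,"tz":2.6,"rx":0,"ry":-0.003,"rz":0},{"tx":2.5,"ty":0.05,"tz":3.0,"rx":0,"ry":-0.003,"rz":0}]'

```text
time: 30.02
position: [0.6641, 0.145, 0.0458]
tool_rot: [0.025, 0.939, -0.009, 0.342]
ft_force: [-0.5, 0.8, -2.2]
grip_width: 0.0119
```

Emit:
send_rows --deltas '[{"tx":0,"ty":0,"tz":0,"rx":0,"ry":0,"rz":0},{"tx":0,"ty":0,"tz":0,"rx":0,"ry":0,"rz":0},{"tx":0,"ty":0,"tz":0,"rx":0,"ry":0,"rz":0}]'

```text
time: 30.27
position: [0.6658, 0.1449, 0.0474]
tool_rot: [0.026, 0.939, -0.009, 0.344]
ft_force: [-0.1, 0.4, -2.4]
grip_width: 0.0117
```

Emit:
send_rows --deltas '[{"tx":0.14,"ty":0,"tz":0.17,"rx":0,"ry":0,"rz":0},{"tx":0.28,"ty":0,"tz":0.34,"rx":0,"ry":0,"rz":0},{"tx":0.4,"ty":0,"tz":0.48,"rx":0,"ry":0.003,"rz":0},{"tx":0.4,"ty":0,"tz":0.48,"rx":0,"ry":0.003,"rz":0},{"tx":0.4,"ty":0,"tz":0.48,"rx":0,"ry":0.003,"rz":0}]'

```text
time: 30.68
position: [0.6659, 0.1449, 0.0406]
tool_rot: [0.026, 0.939, -0.009, 0.342]
ft_force: [0.0, -0.0, -2.5]
grip_width: 0.0117
```

Emit:
send_rows --deltas '[{"tx":0.06,"ty":0,"tz":0.08,"rx":0,"ry":0,"rz":0},{"tx":0.06,"ty":0,"tz":0.08,"rx":0,"ry":0,"rz":0},{"tx":0.06,"ty":0,"tz":0.08,"rx":0,"ry":0,"rz":0}]'

```text
time: 30.93
position: [0.6659, 0.1449, 0.0396]
tool_rot: [0.026, 0.939, -0.009, 0.342]
ft_force: [0.9, 0.1, -3.7]
grip_width: 0.0118
```

Emit:
send_rows --deltas '[{"tx":0.06,"ty":0,"tz":0.08,"rx":0,"ry":0,"rz":0},{"tx":0.06,"ty":0,"tz":0.08,"rx":0,"ry":0,"rz":0},{"tx":0.06,"ty":0,"tz":0.08,"rx":0,"ry":0,"rz":0}]'

```text
time: 31.18
position: [0.666, 0.1449, 0.0394]
tool_rot: [0.026, 0.939, -0.009, 0.343]
ft_force: [-3.8, -0.2, 4.3]
grip_width: 0.0117
```

Emit:
send_rows --deltas '[{"tx":0.06,"ty":0,"tz":0.08,"rx":0,"ry":0,"rz":0},{"tx":0.06,"ty":0,"tz":0.08,"rx":0,"ry":0,"rz":0},{"tx":0.06,"ty":0,"tz":0.08,"rx":0,"ry":0,"rz":0}]'

```text
time: 31.43
position: [0.6661, 0.1449, 0.0394]
tool_rot: [0.026, 0.939, -0.009, 0.343]
ft_force: [-6.9, -1.2, 10.7]
grip_width: 0.0119
```

Seated (contact at the expected height). Release.

Emit:
send_rows --deltas '[{"tx":-0.1,"ty":0,"tz":-0.1,"rx":0,"ry":0,"rz":0},{"tx":-0.1,"ty":0,"tz":-0.1,"rx":0,"ry":0,"rz":0},{"tx":-0.1,"ty":0,"tz":-0.1,"rx":0,"ry":0,"rz":0},{"tx":-0.1,"ty":0,"tz":-0.1,"rx":0,"ry":0,"rz":0},{"tx":-0.1,"ty":0,"tz":-0.1,"rx":0,"ry":0,"rz":0}]' --claw 4.0

```text
time: 31.85
position: [0.6665, 0.1448, 0.039]
tool_rot: [0.026, 0.939, -0.009, 0.342]
ft_force: [-0.1, -0.0, -0.6]
grip_width: 0.0356
```

Emit:
send_rows --deltas '[{"tx":0.4,"ty":0,"tz":-1.2,"rx":0,"ry":0,"rz":0},{"tx":1.6,"ty":0,"tz":-3.6,"rx":0,"ry":0,"rz":0},{"tx":2.8,"ty":0,"tz":-6.0,"rx":0,"ry":0,"rz":0},{"tx":3.6,"ty":0,"tz":-7.6,"rx":0,"ry":0,"rz":0},{"tx":3.6,"ty":0,"tz":-7.6,"rx":0,"ry":0,"rz":0}]'

```text
time: 32.27
position: [0.5856, 0.1493, 0.0739]
tool_rot: [0.025, 0.94, -0.009, 0.34]
ft_force: [-0.2, -0.2, -0.5]
grip_width: 0.04
```

Emit:
send_rows --deltas '[{"tx":0,"ty":0,"tz":0,"rx":0,"ry":0,"rz":0},{"tx":0,"ty":0,"tz":0,"rx":0,"ry":0,"rz":0}]'

```text
time: 32.43
position: [0.5917, 0.149, 0.0744]
tool_rot: [0.026, 0.939, -0.009, 0.343]
ft_force: [0.4, -0.7, -0.4]
grip_width: 0.0397
```

Run:
```python
from wr import *
o=robot.get_obs();print(o['time'],o['position'],totexy(o['position']),o['joint_velocities'].round(2),o['ft_force'],o['grip_width'])
Rt=pose(EX,np.radians(40));w=go(tote(-.085,.031,.088),Rt);go(tote(-.002,.031,.079),Rt,from_=w)
c=cam('wrist');save(c,'w13.png')
```

```text
32.4333 [0.59168179 0.14904194 0.07438329] [-0.07770839  0.09591517  0.07438329] [-0.01  0.01 -0.02 -0.   -0.    0.  ] [ 0.35562157 -0.69877047 -0.41422769] 0.03968556876247925
t [-0.32 -6.49  0.38] r [ 0.0007  0.0028 -0.0002] rows>= 1.6
t [-5.78  0.    6.02] r [0. 0. 0.] rows>= 2.0
```

View pics/w13.png

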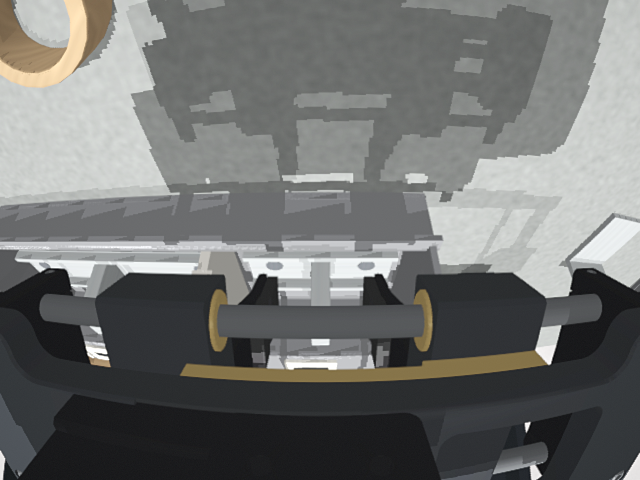

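Emit:
send_rows --deltas '[{"tx":1.0,"ty":0,"tz":-1.8,"rx":0,"ry":0,"rz":0},{"tx":2.0,"ty":0,"tz":-4.0,"rx":0,"ry":0,"rz":0},{"tx":2.6,"ty":0,"tz":-6.0,"rx":0,"ry":0,"rz":0},{"tx":2.8,"ty":2.5,"tz":-7.0,"rx":0,"ry":0,"rz":0},{"tx":2.8,"ty":6.0,"tz":-7.5,"rx":0,"ry":0,"rz":0}]'

```text
time: 32.9
position: [0.5236, 0.2042, 0.1127]
tool_rot: [0.027, 0.939, -0.011, 0.341]
ft_force: [1.8, -0.6, 0.1]
grip_width: 0.0401
```

Emit:
send_rows --deltas '[{"tx":-0.6,"ty":3.5,"tz":-0.7,"rx":0,"ry":0,"rz":0},{"tx":-0.6,"ty":7.5,"tz":-0.7,"rx":0,"ry":0,"rz":0},{"tx":-0.6,"ty":11.0,"tz":-0.7,"rx":0,"ry":0,"rz":0},{"tx":-0.6,"ty":13.5,"tz":-0.7,"rx":0,"ry":0,"rz":0},{"tx":-0.6,"ty":14.0,"tz":-0.7,"rx":0,"ry":0,"rz":0}]'

```text
time: 33.32
position: [0.5332, 0.3438, 0.1176]
tool_rot: [0.022, 0.936, -0.004, 0.351]
ft_force: [0.1, -0.6, -0.5]
grip_width: 0.0399
```

Emit:
send_rows --deltas '[{"tx":0,"ty":0,"tz":0,"rx":0,"ry":0,"rz":0},{"tx":0,"ty":0,"tz":0,"rx":0,"ry":0,"rz":0},{"tx":0,"ty":0,"tz":0,"rx":0,"ry":0,"rz":0}]'

```text
time: 33.57
position: [0.5303, 0.339, 0.1152]
tool_rot: [0.025, 0.937, -0.006, 0.347]
ft_force: [-0.6, -0.3, 0.5]
grip_width: 0.04
```

Run:
```python
from wr import *
o=robot.get_obs();print(o['time'],o['position'],totexy(o['position']),o['joint_velocities'].round(2),o['ft_force'])
S=cam('side');T=cam('top')
cv2.imwrite('pics/s9.png',cv2.resize(S['color'][160:310,250:440,::-1],None,fx=4,fy=4,interpolation=cv2.INTER_CUBIC))
cv2.imwrite('pics/t9.png',T['color'][:,:,::-1])
for n,c in(('side',S),('top',T)):
  P=cloud(c,np.ones((480,640),bool));q=np.stack([(P-C0)@EX,(P-C0)@EY,P[:,2]],1)
  k=q[(q[:,2]>.02)&(q[:,2]<.036)&(abs(q[:,0])<.04)&(q[:,1]<.025)&(q[:,1]>-.155)]
  f=lambda k:(np.percentile(k,[1,50,99],axis=0).round(4).tolist() if len(k) else None)
  print(n,'long',len(k),f(k)); print(cv2.minAreaRect((k[:,:2]*1000).astype(np.float32)) if len(k)>4 else '')
  k=q[(q[:,2]>.02)&(q[:,2]<.036)&(abs(q[:,0])<.04)&(q[:,1]>.038)&(q[:,1]<.15)]
  print(n,'short',len(k),f(k)); print(cv2.minAreaRect((k[:,:2]*1000).astype(np.float32)) if len(k)>4 else '')
  k=q[(q[:,2]>.048)&(q[:,2]<.056)&(q[:,0]>-.06)&(q[:,0]<-.02)&(abs(q[:,1]-.03)<.012)];print(n,'div',len(k),f(k))
```

```text
33.5667 [0.53029628 0.33896544 0.1151528 ] [-0.14944161  0.28217698  0.1151528 ] [-0.02 -0.01  0.02 -0.   -0.   -0.  ] [-0.61657267 -0.30245116  0.50767522]
side long 449 [[-0.034, -0.1372, 0.02], [-0.0129, -0.0748, 0.0233], [0.0112, 0.0242, 0.034]]
((-8.747133255004883, -57.33839416503906), (164.53074645996094, 54.59261703491211), 88.6500244140625)
side short 138 [[-0.04, 0.0657, 0.0201], [-0.024, 0.0892, 0.0252], [0.0024, 0.1434, 0.0352]]
((-20.498395919799805, 106.13406372070312), (44.633384704589844, 80.71253967285156), 4.6346540451049805)
side div 29 [[-0.059, 0.0233, 0.0482], [-0.0404, 0.0265, 0.0542], [-0.0203, 0.0393, 0.0559]]
top long 602 [[-0.0292, -0.1535, 0.0201], [-0.0075, -0.0724, 0.023], [0.0151, 0.0236, 0.0323]]
((-6.921724319458008, -65.14521026611328), (45.857906341552734, 179.6537322998047), 0.2640635669231415)
top short 347 [[-0.0358, 0.0485, 0.02], [-0.014, 0.0905, 0.0232], [0.0084, 0.146, 0.0335]]
((-13.60562515258789, 97.58909606933594), (45.40300369262695, 100.3536148071289), 0.4739171266555786)
top div 53 [[-0.0594, 0.0256, 0.0507], [-0.0387, 0.0318, 0.0545], [-0.0203, 0.0375, 0.056]]
```

View pics/s9.png

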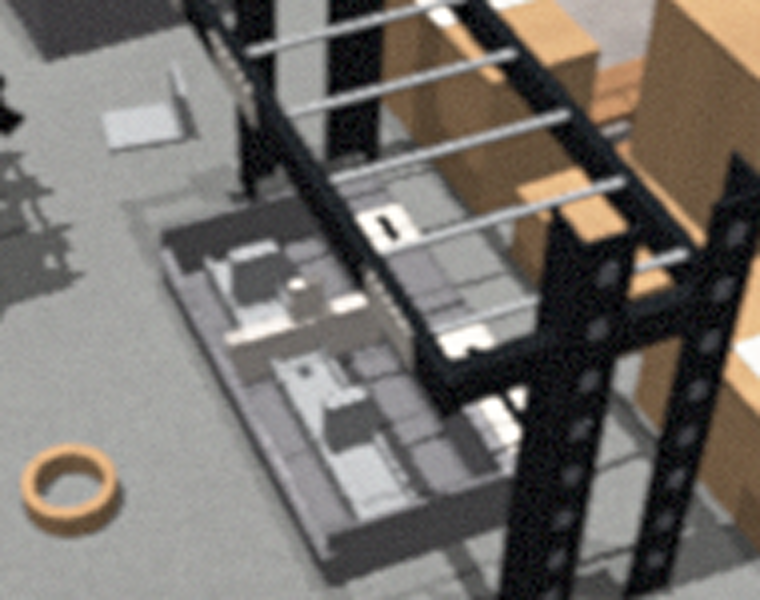

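View pics/t9.png

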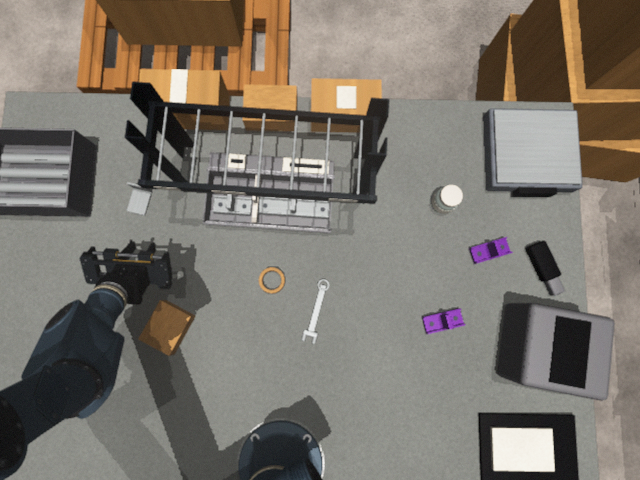

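```bash
python3 -c "
from rig import robot
print(robot.hand_in())"
```

```text
the job is handed in; nothing more can be done
None
```

Both rails are in the tote, flat and lengthways, with the divider between them, and the job is handed in at about 34 s of the 72 s. The hand-in gave no verdict.

- **Placement:** The wide card marks the −y end, so the long rail is there and the short rail is at the +y end. I slid the divider by its tab to about +50 mm, then set the long rail down and pushed the divider back against it. The short rail went in last.
- **Snug fit:** I pushed the divider in steps of 0.5–1 mm. It stalled where I expected and the wrist force rose to about 9 N, which includes the divider's roughly 3 N of friction.
- **After the short rail:** I did not push the divider again. The wrist camera put it within about 0.3 mm of the stall position just before I lowered the short rail. The later side picture shows the long rail against it.
- **Setting down:** Both rails were lowered in 1 mm steps until the floor was felt, at no more than about 12 N, before the jaws opened.
- **Final checks:** In the last pictures both rails are square to the tote to within 0.5°, and the gripper is clear. The tape roll, spanner, jar, carton and angle plate look unmoved.
- **What disagreed:**
    - The side camera's depth fits of the rails and divider were partial and noisy. I relied on the top camera, the wrist camera and the arm's own position readings instead.
    - The wrist camera put the tote's middle about 3 mm from my first estimate, which was within the clearances.
    - The long rail lay about 37° from the world y, not within the stated 30°.

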